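# Check, unmould and start drying plaster ring holders

## Robot

A 7-joint arm with a two-finger parallel gripper is mounted at the origin on the work surface. World frame = base frame: x ahead of the robot, y to its left, z up, the work surface at z = 0. Lengths are in m, angles in rad, forces in N, time in s.
With the tool pointing down it reaches from about 0.425 to 1.025 m from the base axis. Payload 9.4 kg.
Tool frame: the origin (TCP) lies at the very end of the fingers, on their centre line; the grasp point (between the pads) lies 19 mm behind it; z points along the fingers, y is the line along which they close (so a half turn about z gives the same grasp; the last joint's range is limited). The gripper opens to 85 mm and grips with 20 to 120 N. Pads are 22 mm wide; open, the fingers measure 114 mm over their backs; the gripper's body (76 mm by 85 mm) begins 54 mm behind the grasp point. The pads swing forward as they close: fully open they stand 13 mm farther back than shut.
Start: joints at [1.126, 0.599, -0.003, 1.599, 0.002, 0.943, -0.08], TCP at [0.261, -0.677, 0.231] pointing down, gripper open.
Joint ranges: [-2.57, 2.57], [-0.35, 1.97], [-1.29, 1.29], [0.11, 2.56], [-1.05, 4.19], [0.11, 1.86], [-2.63, 2.63]. Speed limits (rad/s): [2.22, 2.22, 3.01, 3.01, 3.14, 3.14, 3.14].

## Interface

Orientations are given as [roll, pitch, yaw] about the fixed x, y, z axes, in that order (R = Rz(yaw) Ry(pitch) Rx(roll)).
In Python, from cell import telemetry, imaging, workorder gives the robot as it stands. The module is installed in compiled form; this text tells all that it offers.
- The arm moves only by the shell command python3 -m jog 'ROWS'. ROWS is JSON, one flat list of numbers, 7 for each row, row after row: the shift along the tool's x, y, z normalised to -1 to 1, where 1 is 50 mm, then the turn, a rotation vector about the tool's x, y, z normalised to -1 to 1, where 1 is 2 rad, then the opening, from -1 (shut) to 1 (fully open). A call has 1 to 12 rows; each row shifts and turns the commanded pose from where the row before left it, along the tool's axes as they then stand; what a row does not reach is not made up. A row lasts 1/8 s, in which the tool goes at most 62.5 mm and 10.7 degrees, less where a joint would pass 70% of its speed; a pose out of reach is approached as far as the arm can. A call with a number of a shift or a turn outside -1 to 1 is refused whole. A call with a gripper value outside its range is refused whole. The fingers move at their own pace and stop on an object; the grip force is fixed at half the most. Time passes only in rows, so rows that do not move let the fingers close. It gives the time, the measured TCP pose, the force, the opening and the grip force at its end, in the units of the state.
- telemetry.read_state(): the state, without advancing time (a new reading comes with each control period).
- imaging.capture(name): name is "side" or "top" or "wrist"; returns (picture, depth): 420x560x3 uint8, blue, green, red; 420x560 float32, m along the optical axis (not along the pixel's ray), 0 where there is no reading.
- imaging.camera_model(name): a dict with "camera_matrix" (3x3 intrinsics, pixels), "rvec" (rotation vector, rad) and "tvec" (3), from world to camera coordinates, as OpenCV has them; the wrist camera has in their place "mount" (4x4, takes a point from camera to tool coordinates, whose origin is the TCP and whose axes are the flange's). Camera axes: x right, y down, z forward; pixel columns grow to the right and rows downward; lengths in m; the calibration is good to about 2 mm. A picture is of the moment at which its call begins: read the wrist's pose just before it. camera_model takes no time and is no camera call.
- workorder.sign_off(): hands the job in; it is judged then, once.
The state is a dict: "time": time; "joints": joint angles; "joint_vel": joint speeds; "joint_efforts": joint torques, N m; "position": TCP position; "eef_rot": TCP orientation; "force": force on the tool from outside, world axes, zero at the start; "moment": the same for the moment, N m; "grip_width": finger opening in m; "grasp_force": force on a finger pad.
Only numpy, scipy, OpenCV 4.12 (cv2) and the standard library are available. Lean on these libraries where they do the work, as an engineer would, in place of code of your own. Each camera call takes 0.05 s, during which the arm holds its last target. There are 200 camera calls.

## Task

Check that the freshly cast plaster ring holders have cooled: take the infrared thermometer and, without touching them, point its sight line at the post of each one in the mould, holding it still there for three seconds from about 10 cm away, the front row first, then the back row, each from your left to right. Lay the thermometer back in its rest and lift every ring holder out of the mould to stand upright, wholly on the aluminium drying plate. Then start the plate with its keys, one at a time: power (left), time (middle), start (right), and leave the pot, ring cone, lipstick and comb where they are.

Things in the scene. Friction and masses are not known exactly. Their poses are not given: they have to be found in the camera images.
- mould: Fixed lower half of a grey silicone mould, 180 x 180 x 30 mm, upper half already off. Origin: centre of the underside; z up; -x is its front (towards the robot, within 20 degrees), +y its left. Four round cavities 68 mm wide, 14 mm deep, centred at x = -41 (front) or +41 mm (back), y = +41 (left) or -41 mm (right), floor 16 mm above the origin; two to four hold a ring holder.
- dryer: Electric drying plate, fixed: bare square aluminium plate 190 x 190 mm, top 34 mm above the origin, which lies under the square's centre; z up. A lower white control strip with three keys runs along its front, -x edge (towards the robot), to x = -160 mm. It stands left or right of the thermometer rest, the mould on the other side.
- power_key_top (a point): Centre of the top of the left-hand key (power; +y side): round grey spring key 26 mm across in a white collar 42 mm across, at x = -128, y = +55 mm from the dryer's origin, top 44 mm above its underside when up. Pressed straight down: travel 6 mm, 5 N takes it fully down, springs back.
- time_key_top (a point): Centre of the top face of the middle key (time), same shape and action, y = 0 mm.
- start_key_top (a point): Centre of the top face of the right-hand key (start), same shape and action, y = -55 mm.
- power_key (a joint): Travel of the power key: 0 up, 0.006 m fully down.
- time_key (a joint): Travel of the time key: 0 up, 0.006 m fully down.
- start_key (a joint): Travel of the start key: 0 up, 0.006 m fully down.
- thermometer: Loose hand-held infrared thermometer, white, about 160 g, always measuring. Straight handle x = -76 to +59 mm, 30 mm wide (y), 26 mm high (z); at its +x end a head 36 mm wide, 34 mm thick bends 50 degrees down. Origin: on the handle's centre line where to grip it, near the centre of mass; x along the handle to the head, z up as it lies in the rest, where it starts, head beyond the rest's +x end.
- lens (a point): The lens: centre of the black round end face of the thermometer's head, 96 mm along +x and 47.5 mm below the thermometer's origin. Its z axis is the sight line, pointing out of the lens (50 degrees below the handle's +x direction); y as the thermometer's y.
- rest: Thermometer rest, fixed, black plastic: base 150 x 76 x 10 mm with two yokes 12 mm thick, open at the top, at x = -54 and +36 mm. Each carries the handle's underside 67 mm above the table between cheeks 37 mm apart, flared above, reaching 91 mm high. Origin: underside, below the seat; z up; +x points away from the robot (within 15 degrees).
- rest_seat (a point): Where the thermometer's origin lies when it is home in the rest: 80 mm above the rest's origin; the thermometer's x then runs along the rest's x.
- pot: Bystander, loose: small empty terracotta pot, 96 mm across, 85 mm high. Origin: centre of the underside.
- ring_cone: Bystander, loose: glass ring cone, 68 mm across the foot, 98 mm high. Origin: centre of the underside.
- lipstick: Bystander, loose: chrome lipstick tube standing upright, 21 mm across, 74 mm high. Origin: centre of the underside.
- comb: Bystander, loose: flat wooden comb, 160 mm long (y), 34 mm wide, 5 mm thick. Origin: centre of the underside.
- holder_front_left: Loose plaster ring holder that starts in the front-left cavity of the mould (may be absent): round dish foot 57 mm across below, 65 mm across its rim, 18 mm high, with an upright round post 22 mm across in the middle rising to 67 mm. 85 g. Origin: centre of the underside; z up along the post.
- post_front_left (a point): Middle of the front-left ring holder's post, on its axis, 42 mm above its underside.
- holder_front_right: Loose plaster ring holder that starts in the front-right cavity of the mould (may be absent): round dish foot 57 mm across below, 65 mm across its rim, 18 mm high, with an upright round post 22 mm across in the middle rising to 67 mm. 85 g. Origin: centre of the underside; z up along the post.
- post_front_right (a point): Middle of the front-right ring holder's post, on its axis, 42 mm above its underside.
- holder_back_left: Loose plaster ring holder that starts in the back-left cavity of the mould (may be absent): round dish foot 57 mm across below, 65 mm across its rim, 18 mm high, with an upright round post 22 mm across in the middle rising to 67 mm. 85 g. Origin: centre of the underside; z up along the post.
- post_back_left (a point): Middle of the back-left ring holder's post, on its axis, 42 mm above its underside.
- holder_back_right: Loose plaster ring holder that starts in the back-right cavity of the mould (may be absent): round dish foot 57 mm across below, 65 mm across its rim, 18 mm high, with an upright round post 22 mm across in the middle rising to 67 mm. 85 g. Origin: centre of the underside; z up along the post.
- post_back_right (a point): Middle of the back-right ring holder's post, on its axis, 42 mm above its underside.

How it is judged:
On the way, in this order (a step that is already met when the one before it is completed fails the run):
1. the thermometer's sight line is held on the post of the front-left ring holder, lens 50 to 140 mm away, without wandering off (x of post_front_left in the frame of lens between -0.011 and 0.011 m and y of post_front_left in the frame of lens between -0.011 and 0.011 m and z of post_front_left in the frame of lens between 0.05 and 0.14 m), for 2.5 s.
2. the thermometer's sight line is held on the post of the front-right ring holder, lens 50 to 140 mm away, without wandering off (x of post_front_right in the frame of lens between -0.011 and 0.011 m and y of post_front_right in the frame of lens between -0.011 and 0.011 m and z of post_front_right in the frame of lens between 0.05 and 0.14 m), for 2.5 s.
3. the thermometer's sight line is held on the post of the back-left ring holder, lens 50 to 140 mm away, without wandering off (x of post_back_left in the frame of lens between -0.011 and 0.011 m and y of post_back_left in the frame of lens between -0.011 and 0.011 m and z of post_back_left in the frame of lens between 0.05 and 0.14 m), for 2.5 s.
4. the thermometer's sight line is held on the post of the back-right ring holder, lens 50 to 140 mm away, without wandering off (x of post_back_right in the frame of lens between -0.011 and 0.011 m and y of post_back_right in the frame of lens between -0.011 and 0.011 m and z of post_back_right in the frame of lens between 0.05 and 0.14 m), for 2.5 s.
5. the thermometer is back in its rest and all the ring holders stand on the drying plate (distance between thermometer and rest_seat below 0.02 m and angle between the x axis of thermometer and the x axis of rest, either way round below 0.12 rad and x of lens in the frame of rest above 0.05 m and linear speed of each of thermometer, holder_front_left, holder_front_right, holder_back_left, holder_back_right below 0.02 m/s and contact force between the fingers and thermometer below 0.05 N and x of holder_front_left in the frame of dryer between -0.066 and 0.066 m and y of holder_front_left in the frame of dryer between -0.066 and 0.066 m and z of holder_front_left in the frame of dryer between 0.029 and 0.039 m and angle between each of holder_front_left, holder_front_right, holder_back_left, holder_back_right's own z axis and vertical below 0.1 rad and contact force between the fingers and holder_front_left below 0.05 N and x of holder_front_right in the frame of dryer between -0.066 and 0.066 m and y of holder_front_right in the frame of dryer between -0.066 and 0.066 m and z of holder_front_right in the frame of dryer between 0.029 and 0.039 m and contact force between the fingers and holder_front_right below 0.05 N and x of holder_back_left in the frame of dryer between -0.066 and 0.066 m and y of holder_back_left in the frame of dryer between -0.066 and 0.066 m and z of holder_back_left in the frame of dryer between 0.029 and 0.039 m and contact force between the fingers and holder_back_left below 0.05 N and x of holder_back_right in the frame of dryer between -0.066 and 0.066 m and y of holder_back_right in the frame of dryer between -0.066 and 0.066 m and z of holder_back_right in the frame of dryer between 0.029 and 0.039 m and contact force between the fingers and holder_back_right below 0.05 N), for 0.3 s.
6. the power key is pressed down, the other two keys up (value of joint power_key above 0.0045 m and value of joint each of time_key, start_key below 0.002 m), for 0.05 s.
7. the time key is pressed down, the other two keys up (value of joint time_key above 0.0045 m and value of joint each of power_key, start_key below 0.002 m), for 0.05 s.
8. the start key is pressed down, the other two keys up (value of joint start_key above 0.0045 m and value of joint each of power_key, time_key below 0.002 m), for 0.05 s.
At the end, for the whole second after the job is handed in: Every ring holder stands upright (0.1 rad), still, its whole foot on the drying plate (origin within 66 mm of the plate's centre lines); the thermometer lies in its rest, within 20 mm of its seat and 0.12 rad of its direction, head to +x; both are let go; all keys are up (all of step 5 and value of joint each of power_key, time_key, start_key below 0.002 m); the robot touches nothing.
It fails at once if the thermometer touches a ring holder (contact force between thermometer and holder_front_left above 0.5 N or contact force between thermometer and holder_front_right above 0.5 N or contact force between thermometer and holder_back_left above 0.5 N or contact force between thermometer and holder_back_right above 0.5 N).
It fails at once if two keys are down at once (value of joint each of power_key, time_key above 0.003 m or value of joint each of power_key, start_key above 0.003 m or value of joint each of time_key, start_key above 0.003 m).
It fails at once if the pot, glass ring cone, lipstick or comb is moved more than 25 mm (distance of any of pot, ring_cone, lipstick, comb from where it was at the start of the episode above 0.025 m).
Of holder_front_left, holder_front_right, holder_back_left, holder_back_right only 2 to 4 are there at a start; the rules pass over those that are not, and their reading is None.
At some moment in a run one of holder_front_left, holder_front_right, holder_back_left, holder_back_right may be knocked a few centimetres aside while the robot is not near it.
It also fails if it takes over 210 s, if anything falls off the work surface, if the arm or the gripper's body presses on something with over 40 N, if the wrist force passes 120 N, or if a joint passes its speed limit or range.

## Working session

There is one attempt and no reset: what is moved stays moved. The work goes in short steps, Python scripts to look and compute and a shell command to move; the robot and the scene stay as the last step left them, time stands still between calls to the robot, and variables do not carry over. Pictures are saved under pics/ and viewed, at most 14 in all, crops included, and the job is handed in when it is done.

```bash
mkdir -p pics; cat > h.py <<'E'
import numpy as np, cv2
from scipy.spatial.transform import Rotation as R
from cell import telemetry, imaging
def tool(s=None):
    s=s or telemetry.read_state(); T=np.eye(4); T[:3,:3]=R.from_euler('xyz',s['eef_rot']).as_matrix(); T[:3,3]=s['position']; return T
def cam(name):
    m=imaging.camera_model(name); K=np.array(m['camera_matrix'],float)
    if 'mount' in m: return K, tool()@np.array(m['mount'])
    W=np.eye(4); W[:3,:3]=cv2.Rodrigues(np.array(m['rvec'],float))[0]; W[:3,3]=np.ravel(m['tvec']); return K,np.linalg.inv(W)
def grab(name,tag):
    K,C=cam(name); p,d=imaging.capture(name); cv2.imwrite(f'pics/{tag}.png',p); np.savez(f'pics/{tag}.npz',p=p,d=d,K=K,C=C)
def load(tag): z=np.load(f'pics/{tag}.npz'); return z['p'],z['d'],z['K'],z['C']
def cloud(tag):
    p,d,K,C=load(tag); v,u=np.mgrid[:420,:560]; X=np.stack([(u-K[0,2])/K[0,0]*d,(v-K[1,2])/K[1,1]*d,d],-1)
    W=X@C[:3,:3].T+C[:3,3]; W[d<=0]=np.nan; return W
def onz(tag,u,v,z):
    p,d,K,C=load(tag); r=C[:3,:3]@np.array([(u-K[0,2])/K[0,0],(v-K[1,2])/K[1,1],1]); return C[:3,3]+r*(z-C[2,3])/r[2]
def show(s=None):
    s=s or telemetry.read_state(); print(round(s['time'],2),np.round(s['position'],4),np.round(s['eef_rot'],3),'J',np.round(s['joints'],2),'w',round(s['grip_width'],4),round(s['grasp_force'],1),'F',np.round(s['force'],1))
def rows(pos,Rm,T=None):
    """shift (tool axes, units of 50mm) and turn (units of 2rad) to go to a pose"""
    T=tool() if T is None else T
    d=T[:3,:3].T@(np.array(pos)-T[:3,3])/.05; r=R.from_matrix(T[:3,:3].T@Rm).as_rotvec()/2
    print('shift',np.round(d,3),'turn',np.round(r,4),'total mm',round(np.linalg.norm(d)*50),'deg',round(np.degrees(np.linalg.norm(r)*2),1))
E
python3 - <<'E'
from h import *
show()
for n in('top','side','wrist'):
    grab(n,n+'0'); K,C=cam(n); print(n,K[0,0],np.round(C[:3,3],3),np.round(C[:3,2],2))
E
```

```text
0.0 [ 0.2605 -0.6761  0.2304] [-3.14   0.     0.368] J [ 1.13  0.6  -0.    1.6   0.    0.94 -0.08] w 0.0854 0.0 F [0.4 0.  1.1]
top 396.17944534510667 [ 0.414 -0.012  1.278] [ 0.14  0.   -0.99]
side 534.8484992497265 [ 0.481 -1.182  0.792] [ 0.06  0.85 -0.52]
wrist 352.492456282616 [ 0.338 -0.645  0.374] [-0.31 -0.12 -0.94]
```

View pics/top0.png

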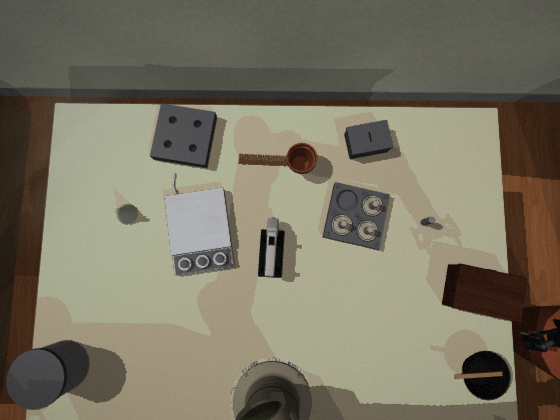

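View pics/side0.png

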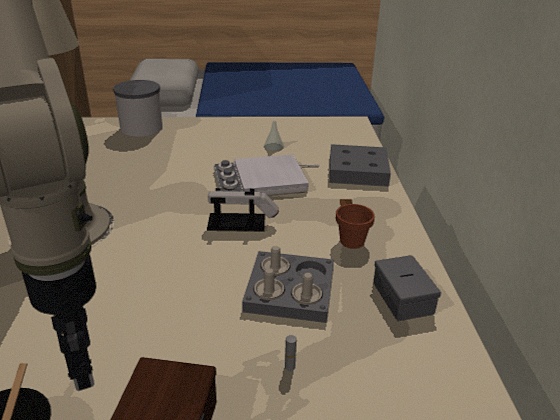

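The top view shows three holders: front-left (343,225), front-right (367,231) and back-right (374,205). Back-left is empty at (347,200). The rest and thermometer are at (271,250), with the head up at (272,225). The plate is at (198,220) with keys at (184,263), (202,261) and (220,258). The pot is at (302,158), the comb at (262,159), the cone at (127,213) and the lipstick at (428,221).

```bash
python3 - <<'E'
from h import *
W=cloud('top0'); p=load('top0')[0]
def fit(box,lo,hi,tag,cond=None):
    u0,u1,v0,v1=box; S=W[v0:v1,u0:u1]; m=(S[...,2]>lo)&(S[...,2]<hi)
    if cond is not None: m&=cond(p[v0:v1,u0:u1].astype(int))
    P=S[m]; r=cv2.minAreaRect(P[:,:2].astype(np.float32)); print(tag,len(P),'z',np.round(np.median(P[:,2]),4),'c',np.round(r[0],4),'size',np.round(r[1],4),'ang',round(r[2],2)); return P
fit((315,400,170,260),.022,.038,'mould')
fit((155,242,180,252),.025,.045,'plate',lambda q:q.min(-1)>120)
for b,n in(((332,353,214,236),'FL'),((356,380,219,242),'FR'),((363,386,193,216),'BR')):
    fit(b,.075,.1,n)
fit((250,295,210,285),.085,.105,'handle')
fit((250,295,210,285),.004,.014,'base')
fit((280,325,138,178),.07,.1,'pot'); fit((110,145,195,230),.05,.11,'cone');fit((415,440,210,230),.06,.09,'lip')
fit((340,400,115,165),.02,.2,'box');fit((145,220,100,170),.02,.2,'box2');fit((440,530,258,325),.02,.2,'box3')
for n,(a,b,c,d) in(('topm',(150,400,170,285)),):
    cv2.imwrite('pics/c1.png',cv2.resize(p[c:d,a:b],None,fx=3.2,fy=3.2,interpolation=cv2.INTER_CUBIC))
E
```

```text
mould 2602 z 0.0293 c [ 0.5725 -0.2613] size [0.1811 0.1808] ang 77.67
plate 3500 z 0.0338 c [0.5466 0.2449] size [0.195  0.1898] ang 9.08
FL 37 z 0.0791 c [ 0.5413 -0.2121] size [0.0184 0.0187] ang 89.01
FR 39 z 0.0794 c [ 0.5238 -0.2909] size [0.0182 0.0188] ang 86.05
BR 34 z 0.0797 c [ 0.6025 -0.3085] size [0.0184 0.0158] ang 89.84
handle 533 z 0.0916 c [0.4542 0.011 ] size [0.0622 0.1499] ang 88.44
base 615 z 0.0089 c [0.4675 0.0066] size [0.2299 0.142 ] ang 1.07
pot 213 z 0.0826 c [ 0.7429 -0.0834] size [0.0932 0.094 ] ang 89.96
cone 86 z 0.0663 c [0.5714 0.475 ] size [0.0241 0.0302] ang 78.69
lip 45 z 0.0719 c [ 0.5546 -0.4796] size [0.018  0.0179] ang 81.68
box 1350 z 0.0637 c [ 0.8183 -0.299 ] size [0.0945 0.1362] ang 11.53
box2 3091 z 0.0446 c [0.8293 0.3005] size [0.1824 0.1827] ang 81.18
box3 3549 z 0.0885 c [ 0.34   -0.6381] size [0.2076 0.1357] ang 78.49
```

View pics/c1.png

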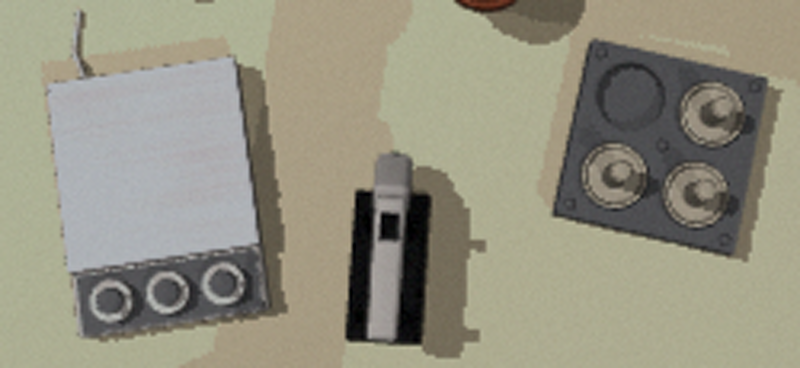

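The crop confirms the layout. The mould is yawed about -12°, the dryer about +9°, and the thermometer handle runs (383,340) to (393,160) in the crop, so its yaw is about -3°. Next I move to a view above the thermometer.

```bash
cat >> h.py <<'E'
def down(yaw): return R.from_euler('xyz',[np.pi,0,yaw]).as_matrix()
def plan(pos,Rm,T=None):
    """turn first, then shift in the turned frame"""
    T=tool() if T is None else T
    r=R.from_matrix(T[:3,:3].T@Rm).as_rotvec()/2; d=Rm.T@(np.array(pos)-T[:3,3])/.05
    print('turn',np.round(r,4),'then shift',np.round(d,3)); 
E
python3 - <<'E'
from h import *
W=cloud('top0');p=load('top0')[0].astype(int)
S=W[210:285,250:295];m=(S[...,2]>.087)&(S[...,2]<.1)&(p[210:285,250:295].min(-1)>90);P=S[m]
r=cv2.minAreaRect(P[:,:2].astype(np.float32));print(len(P),np.round(r[0],4),np.round(r[1],4),r[2]);print(P[:,:2].min(0),P[:,:2].max(0),cv2.fitLine(P[:,:2].astype(np.float32),cv2.DIST_HUBER,0,.01,.01).ravel())
plan([.45,.01,.25],down(-.05))
E
```

```text
373 [0.4545 0.0105] [0.0274 0.1491] 87.88373565673828
[ 0.37975327 -0.00553046] [0.52872507 0.02586246] [ 0.9991022  -0.04236562  0.43598247  0.01163529]
turn [-6.000e-04  2.000e-04  2.089e-01] then shift [  3.099 -13.896  -0.388]
```

```bash
python3 -m jog '[0,0,-0.4,0,0,0.07,1, 0,0,0,0,0,0.07,1, 0,0,0,0,0,0.07,1, 0.2,-0.9,0,0,0,0,1, 0.2,-0.9,0,0,0,0,1, 0.2,-0.9,0,0,0,0,1, 0.2,-0.9,0,0,0,0,1, 0.2,-0.9,0,0,0,0,1, 0.2,-0.9,0,0,0,0,1, 0.2,-0.9,0,0,0,0,1, 0.2,-0.9,0,0,0,0,1]'; python3 -m jog '[0.25,-0.9,0,0,0,0,1, 0.25,-0.9,0,0,0,0,1, 0.25,-0.9,0,0,0,0,1, 0.25,-0.9,0,0,0,0,1, 0.25,-0.9,0,0,0,0,1, 0.25,-0.9,0,0,0,0,1, 0,-0.9,0,0,0,0,1, 0,-0.3,0,0,0,0,1, 0,0,0,0,0,0,1]'
python3 - <<'E'
from h import *
show(); grab('wrist','w1')
E
```

```text
time: 1.52
position: [0.3596, -0.3197, 0.2513]
eef_rot: [3.142, -0.0, -0.052]
force: [0.1, 0.3, 0.1]
grip_width: 0.0853
grasp_force: 0.0
time: 2.65
position: [0.4514, 0.0048, 0.2512]
eef_rot: [3.141, 0.0, -0.05]
force: [0.2, -1.0, 0.5]
grip_width: 0.0855
grasp_force: 0.0
2.65 [0.4514 0.0048 0.2512] [ 3.141  0.    -0.05 ] J [-0.09  0.25 -0.06  2.18  0.02  0.72 -1.79] w 0.0855 0.0 F [ 0.2 -1.   0.5]
```

View pics/w1.png

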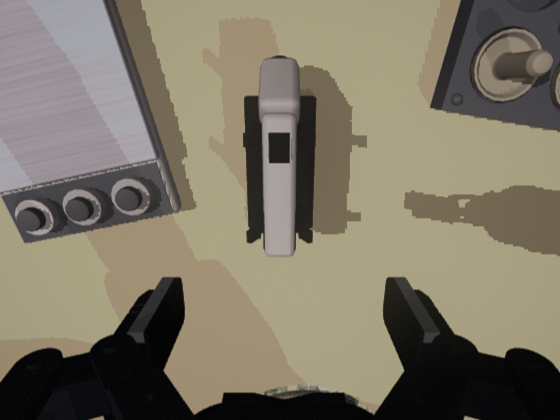

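The wrist view shows the handle from its rear end (280,255) up to the head at (280,60). The keys are at (36,218), (82,208) and (130,197), and the front-left holder's post is at the right. I fit the handle from this second view.

```bash
python3 - <<'E'
from h import *
W=cloud('w1');p=load('w1')[0].astype(int)
S=W[50:262,245:315];m=(S[...,2]>.088)&(S[...,2]<.1);P=S[m]
r=cv2.minAreaRect(P[:,:2].astype(np.float32));print(len(P),np.round(r[0],4),np.round(r[1],4),r[2],np.median(P[:,2]));
vx,vy,x,y=cv2.fitLine(P[:,:2].astype(np.float32),cv2.DIST_HUBER,0,.01,.01).ravel();yaw=np.arctan2(vy/vx,1);print('line',x,y,yaw, 'rear',P[:,0].min())
print('rear/pixel check',onz('w1',280,256,.08),onz('w1',280,115,.093))
for k in((36,218),(82,208),(130,197)): print('key',np.round(onz('w1',*k,.044),4), np.round(W[k[1],k[0]],4))
# yoke/base: dark pixels
S2=W[80:255,235:325];q=p[80:255,235:325].max(-1);P2=S2[(q<40)&(S2[...,2]<.016)&(S2[...,2]>.003)];r=cv2.minAreaRect(P2[:,:2].astype(np.float32));print('base',len(P2),r,np.median(P2[:,2]))
xo=P[:,0].min()+.076;plan([xo,y+(xo-x)*np.tan(yaw),.061],down(yaw))
E
```

```text
5504 [0.4543 0.0101] [0.0621 0.1465] 87.5257797241211 0.09271488428976116
line 0.45747417 0.009224973 -0.05191466 rear 0.38061275737922184
rear/pixel check [0.37447945 0.01312428 0.08      ] [0.51095817 0.00551412 0.093     ]
key [0.4143 0.2711 0.044 ] [0.4154 0.2687 0.0471]
key [0.423  0.2196 0.044 ] [0.4242 0.2172 0.0478]
key [0.4324 0.1667 0.044 ] [0.4332 0.1655 0.0467]
base 2428 ((0.4496266543865204, 0.009463576599955559), (0.07375548034906387, 0.14629578590393066), 86.99293518066406) 0.010169222436771347
turn [ 0.0002  0.0002 -0.0001] then shift [ 0.101 -0.116  3.804]
```

```bash
python3 -m jog '[0.1,-0.1,0.6,0,0,0,1, 0,0,0.8,0,0,0,1, 0,0,0.8,0,0,0,1, 0,0,0.6,0,0,0,1, 0,0,0.5,0,0,0,1, 0,0,0.5,0,0,0,1, 0,0,0,0,0,0,1, 0,0,0,0,0,0,-1, 0,0,0,0,0,0,-1, 0,0,0,0,0,0,-1, 0,0,0,0,0,0,-1]'; python3 -m jog '[0,0,0,0,0,0,-1, 0,0,0,0,0,0,-1, 0,0,0,0,0,0,-1, 0,0,0,0,0,0,-1, 0,0,-0.1,0,0,0,-1, 0,0,-0.2,0,0,0,-1, 0,0,-0.4,0,0,0,-1, 0,0,-0.6,0,0,0,-1, 0,0,-0.8,0,0,0,-1, 0,0,-0.8,0,0,0,-1,0,0,-0.2,0,0,0,-1,0,0,0,0,0,0,-1]'
python3 - <<'E'
from h import *
show(); grab('wrist','w2'); grab('side','s2')
E
```

```text
time: 4.08
position: [0.4571, 0.0091, 0.0622]
eef_rot: [-3.141, -0.001, -0.052]
force: [-1.6, -0.6, 10.7]
grip_width: 0.0291
grasp_force: 58.7
time: 5.58
position: [0.4567, 0.0092, 0.2167]
eef_rot: [-3.141, -0.001, -0.052]
force: [0.2, -0.5, -1.8]
grip_width: 0.0293
grasp_force: 59.4
5.58 [0.4567 0.0092 0.2167] [-3.141e+00 -1.000e-03 -5.200e-02] J [-0.09  0.3  -0.07  2.21  0.04  0.63 -1.81] w 0.0293 59.4 F [ 0.2 -0.5 -1.8]
```

View pics/w2.png

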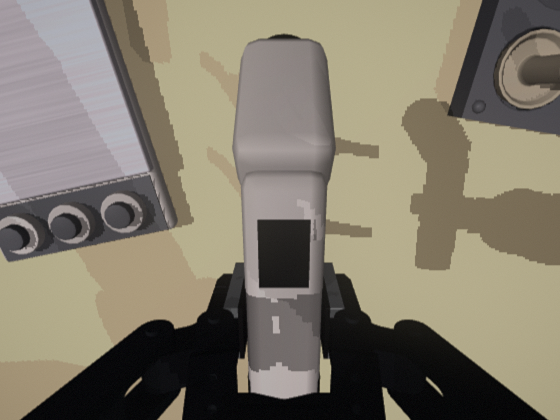

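The thermometer is held squarely: the handle is centred at u≈284 and the head at (285,40–170). I check its pitch and height in the tool frame by depth.

```bash
python3 - <<'E'
from h import *
T=tool(); W=cloud('w2'); Q=(W-T[:3,3])@T[:3,:3]
A=Q[180:300,252:318].reshape(-1,3);A=A[np.isfinite(A).all(1)]
s=np.c_[A[:,0],np.ones(len(A))];print('handle top z=a x+b',np.linalg.lstsq(s,A[:,2],rcond=None)[0])
B=Q[45:165,240:330].reshape(-1,3);c=B[(B[:,2]<.1)];print('head y mid',np.nanmedian(c[:,1]),'x',np.nanmin(c[:,0]),np.nanmax(c[:,0]))
for v in range(40,300,20): print(v,np.round(Q[v,285],4),end=' ')
z=np.nanmedian
for v in(185,210,290):
  r=Q[v,235:340];k=np.abs(r[:,2]-Q[v,285,2])<.008; print(v,'edges y',r[k,1].min(),r[k,1].max())
# side view: project predicted lens
p,d,K,C=load('s2')
def pr(X): x=np.linalg.inv(C)@np.r_[X,1];return np.round((K@x[:3])[:2]/x[2],1)
O=T[:3,3]+T[:3,:3]@[0,0,-.019]
for n,q in(('O',[0,0,0]),('lens',[.096,0,.0475]),('rear',[-.076,0,0])): print(n,pr(O+T[:3,:3]@np.array(q)))
x,y=pr(O).astype(int);cv2.imwrite('pics/c2.png',cv2.resize(p[max(0,y-70):y+80,x-80:x+120],None,fx=4,fy=4,interpolation=cv2.INTER_CUBIC));print(x-80,y-70)
E
```

```text
handle top z=a x+b [ 0.01383909 -0.03319084]
head y mid -0.0005439267253513074 x 0.05818968365698528 0.09919480140857585
40 [ 1.009e-01 -1.000e-04  1.130e-02] 60 [ 0.0928 -0.0002  0.0011] 80 [ 0.0855 -0.0002 -0.0086] 100 [ 0.0788 -0.0002 -0.0159] 120 [ 0.0727 -0.0002 -0.0241] 140 [ 0.0668 -0.0002 -0.0289] 160 [ 0.0603 -0.0002 -0.0295] 180 [ 0.054  -0.0003 -0.0312] 200 [ 0.0471 -0.0003 -0.0316] 220 [ 0.0407 -0.0003 -0.0335] 240 [ 0.0332 -0.0003 -0.0333] 260 [ 0.0254 -0.0003 -0.0331] 280 [ 0.0179 -0.0003 -0.0339] 185 edges y -0.015545587138737231 0.013986985861051043
210 edges y -0.015374193094939918 0.01384451147741178
290 edges y -0.019306716289535755 0.020209718896405365
O [236.8 142.4]
lens [275.9 160.5]
rear [205.6 141.8]
156 72
```

View pics/c2.png

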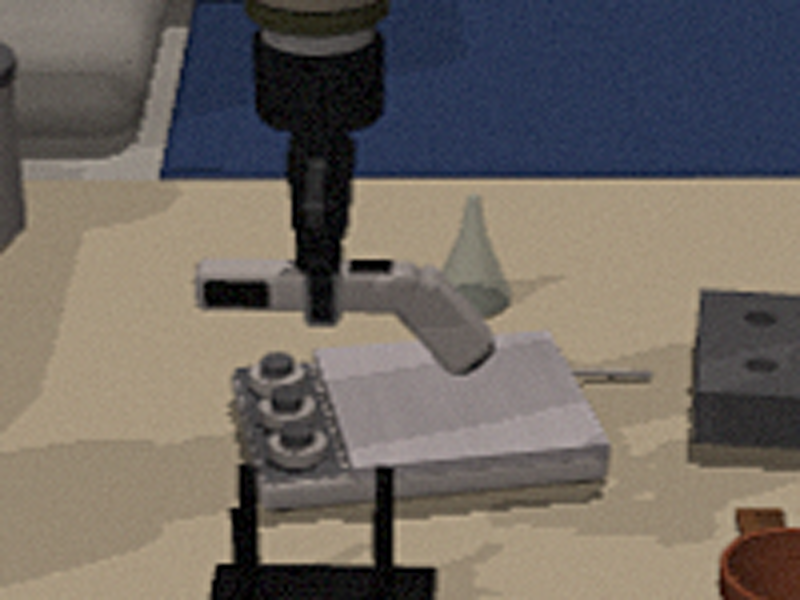

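```bash
cat >> h.py <<'E'
def aim(post,yaw,dist=.1,T=None):
    c,s=np.cos(np.radians(50)),np.sin(np.radians(50)); Rm=down(yaw)
    L=np.array(post)-dist*(Rm@[c,0,s]); plan(L-Rm@[.096,0,.0475-.019],Rm,T); return L-Rm@[.096,0,.0475-.019]
def sight(post):
    T=tool(); c,s=np.cos(np.radians(50)),np.sin(np.radians(50)); d=T[:3,:3]@[c,0,s]; L=T[:3,3]+T[:3,:3]@[.096,0,.0285]
    e=np.array(post)-L; z=e@d; y=T[:3,:3][:,1]; x=np.cross(y,d); print('lens frame x,y,z',np.round([e@x,e@y,z],4))
FL=[.541,-.2123,.058];FR=[.5238,-.2915,.058];BR=[.603,-.309,.058]
E
python3 - <<'E'
from h import *
a=aim(FL,.262); T=np.eye(4);T[:3,:3]=down(.262);T[:3,3]=a
print(a); b=aim(FR,.262,T=T); T[:3,3]=b; aim(BR,.262,T=T)
E
```

```text
turn [ 0.      0.0008 -0.157 ] then shift [-2.712  4.718  1.046]
[ 0.38619093 -0.25381425  0.16310444]
turn [0. 0. 0.] then shift [-0.743  1.441  0.   ]
turn [0. 0. 0.] then shift [1.439 0.748 0.   ]
```

```bash
python3 -m jog '[0,0.3,0,0,0,-0.052,-1, 0,0,0,0,0,-0.053,-1, 0,0,0,0,0,-0.052,-1, -0.4,0.7,0,0,0,0,-1, -0.5,0.8,0,0,0,0,-1, -0.5,0.8,0,0,0,0,-1, -0.5,0.8,0,0,0,0,-1, -0.5,0.8,0,0,0,0,-1, -0.3,0.5,0.4,0,0,0,-1, 0,0,0.4,0,0,0,-1, 0,0,0.25,0,0,0,-1, 0,0,0,0,0,0,-1]'; python3 - <<'E'
from h import *
show(); sight(FL); aim(FL,.262); grab('wrist','w3')
E
```

```text
time: 7.18
position: [0.3819, -0.2524, 0.1624]
eef_rot: [-3.139, 0.002, 0.263]
force: [0.1, -0.4, -0.4]
grip_width: 0.0294
grasp_force: 59.6
7.17 [ 0.3819 -0.2524  0.1624] [-3.139e+00  2.000e-03  2.630e-01] J [ 0.52  0.4  -0.08  2.26  0.07  0.49 -0.92] w 0.0294 59.6 F [ 0.1 -0.4 -0.4]
lens frame x,y,z [0.0037 0.0028 0.1017]
turn [-0.0012  0.0012  0.0004] then shift [ 0.075  0.049 -0.014]
```

View pics/w3.png

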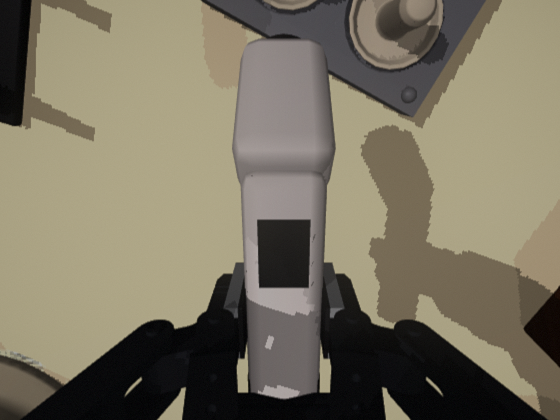

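The view shows the head pointing at the front-left dish at (287,3), with the front-right post top at (420,10). I nudge the aim and hold.

```bash
python3 -m jog '[0.08,0.05,0,0,0,0,-1,0,0,0,0,0,0,-1,0,0,0,0,0,0,-1,0,0,0,0,0,0,-1,0,0,0,0,0,0,-1,0,0,0,0,0,0,-1,0,0,0,0,0,0,-1,0,0,0,0,0,0,-1,0,0,0,0,0,0,-1,0,0,0,0,0,0,-1,0,0,0,0,0,0,-1,0,0,0,0,0,0,-1]'; python3 - <<'E'
from h import *
show(); sight(FL); print('FR top wrist',onz('w3',420,10,.083)); grab('side','s3');p,d,K,C=load('s3')
def pr(X): x=np.linalg.inv(C)@np.r_[X,1];return np.round((K@x[:3])[:2]/x[2],1)
for q in(FL,FR,BR): print('post',pr(q),'top',pr([q[0],q[1],.083]))
T=tool();print('lens',pr(T[:3,3]+T[:3,:3]@[.096,0,.0285]))
cv2.imwrite('pics/c3.png',cv2.resize(p[190:340,180:380],None,fx=4,fy=4,interpolation=cv2.INTER_CUBIC))
E
```

```text
time: 8.72
position: [0.387, -0.2546, 0.1638]
eef_rot: [-3.142, 0.0, 0.262]
force: [0.3, 0.3, -0.8]
grip_width: 0.0291
grasp_force: 59.6
8.72 [ 0.387  -0.2546  0.1638] [-3.142  0.     0.262] J [ 0.52  0.4  -0.08  2.25  0.07  0.5  -0.92] w 0.0291 59.6 F [ 0.3  0.3 -0.8]
lens frame x,y,z [-0.0009 -0.001   0.1001]
FR top wrist [ 0.51989127 -0.29294249  0.083     ]
post [275.1 254.8] top [275.3 245.9]
post [268.9 277.5] top [269.  268.2]
post [306.6 281.9] top [307.2 272.7]
lens [247.6 231.5]
```

View pics/c3.png

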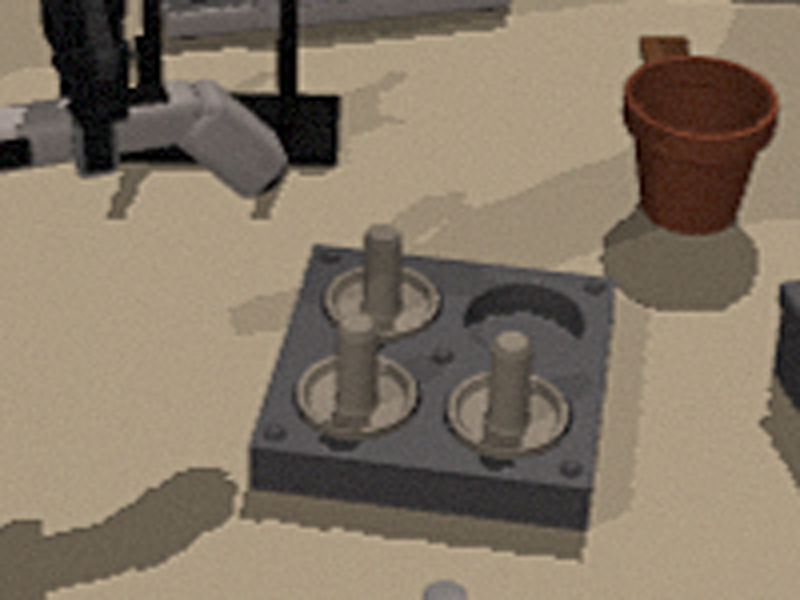

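The side crop shows the three post tops at crop (384,231), (357,322) and (512,340), within 2 px of prediction, so the aim is good. I keep holding, then move to front-right.

```bash
python3 -m jog '[0,0,0,0,0,0,-1,0,0,0,0,0,0,-1,0,0,0,0,0,0,-1,0,0,0,0,0,0,-1,0,0,0,0,0,0,-1,0,0,0,0,0,0,-1,0,0,0,0,0,0,-1,0,0,0,0,0,0,-1,0,0,0,0,0,0,-1,0,0,0,0,0,0,-1,0,0,0,0,0,0,-1,0,0,0,0,0,0,-1]'; python3 -m jog '[0,0,0,0,0,0,-1, 0,0,0,0,0,0,-1, 0,0,0,0,0,0,-1, 0,0,0,0,0,0,-1]'; python3 - <<'E'
from h import *
show(); sight(FL); aim(FR,.262)
E
python3 -m jog '[-0.2,0.4,0,0,0,0,-1, -0.3,0.6,0,0,0,0,-1, -0.23,0.4,0,0,0,0,-1, 0,0,0,0,0,0,-1]'; python3 - <<'E'
from h import *
show(); sight(FR); aim(FR,.262)
E
```

```text
time: 10.28
position: [0.387, -0.2546, 0.1638]
eef_rot: [3.142, 0.0, 0.262]
force: [-0.5, 0.3, -0.6]
grip_width: 0.0293
grasp_force: 59.6
time: 10.78
position: [0.387, -0.2546, 0.1638]
eef_rot: [-3.142, 0.0, 0.262]
force: [-0.2, -0.3, -1.7]
grip_width: 0.0291
grasp_force: 59.6
10.78 [ 0.387  -0.2546  0.1638] [-3.142  0.     0.262] J [ 0.52  0.4  -0.08  2.25  0.07  0.5  -0.92] w 0.0291 59.6 F [-0.2 -0.3 -1.7]
lens frame x,y,z [-0.0008 -0.001   0.1001]
turn [-0.      0.     -0.0001] then shift [-0.753  1.422  0.013]
time: 11.28
position: [0.3692, -0.3332, 0.1637]
eef_rot: [3.141, 0.0, 0.259]
force: [0.6, 0.5, -1.9]
grip_width: 0.0291
grasp_force: 59.6
11.28 [ 0.3692 -0.3332  0.1637] [3.141 0.    0.259] J [ 0.68  0.43 -0.08  2.18  0.07  0.54 -0.77] w 0.0291 59.6 F [ 0.6  0.5 -1.9]
lens frame x,y,z [-0.0004 -0.0008  0.1003]
turn [ 0.0002  0.0001 -0.0016] then shift [-0.003 -0.005  0.011]
```

```bash
cat >> h.py <<'E'
def posts(tag):
    """post tops near the mould/plate: connected blobs 70..100mm high, narrow"""
    W=cloud(tag); m=((W[...,2]>.066)&(W[...,2]<.11)).astype(np.uint8)
    n,l=cv2.connectedComponents(m)
    for i in range(1,n):
        P=W[l==i]
        if 12<len(P)<400 and P[:,2].max()<.1:
            P=P[P[:,2]>P[:,2].max()-.012]; e=np.ptp(P[:,:2],axis=0)
            if e.max()<.045: print(tag,'blob',len(P),np.round((P[:,:2].min(0)+P[:,:2].max(0))/2,4),'ext',np.round(e,3),'ztop',round(float(np.median(P[:,2])),3))
E
python3 -m jog '[0,0,0,0,0,0,-1,0,0,0,0,0,0,-1,0,0,0,0,0,0,-1,0,0,0,0,0,0,-1,0,0,0,0,0,0,-1,0,0,0,0,0,0,-1,0,0,0,0,0,0,-1,0,0,0,0,0,0,-1,0,0,0,0,0,0,-1,0,0,0,0,0,0,-1,0,0,0,0,0,0,-1,0,0,0,0,0,0,-1]' >/dev/null; python3 -m jog '[0,0,0,0,0,0,-1,0,0,0,0,0,0,-1,0,0,0,0,0,0,-1,0,0,0,0,0,0,-1,0,0,0,0,0,0,-1,0,0,0,0,0,0,-1,0,0,0,0,0,0,-1,0,0,0,0,0,0,-1,0,0,0,0,0,0,-1,0,0,0,0,0,0,-1,0,0,0,0,0,0,-1,0,0,0,0,0,0,-1]'; python3 - <<'E'
from h import *
show(); sight(FR); aim(BR,.262); grab('top','t4');posts('top0');posts('t4')
E
```

```text
time: 14.28
position: [0.3698, -0.3317, 0.1638]
eef_rot: [3.142, 0.0, 0.262]
force: [0.6, 0.1, -0.3]
grip_width: 0.0293
grasp_force: 59.6
14.28 [ 0.3698 -0.3317  0.1638] [3.142 0.    0.262] J [ 0.68  0.43 -0.09  2.18  0.07  0.54 -0.77] w 0.0293 59.6 F [ 0.6  0.1 -0.3]
lens frame x,y,z [-0.0013  0.0011  0.0998]
turn [ 0.      0.     -0.0001] then shift [1.416 0.77  0.013]
top0 blob 14 [ 0.858  -0.3164] ext [0.017 0.019] ztop 0.067
top0 blob 14 [ 0.8496 -0.2861] ext [0.014 0.022] ztop 0.067
top0 blob 13 [ 0.8351 -0.33  ] ext [0.023 0.016] ztop 0.067
top0 blob 33 [ 0.8138 -0.347 ] ext [0.045 0.025] ztop 0.067
top0 blob 38 [ 0.6043 -0.3085] ext [0.019 0.018] ztop 0.079
top0 blob 37 [ 0.5543 -0.4799] ext [0.018 0.019] ztop 0.073
top0 blob 41 [ 0.5413 -0.2121] ext [0.019 0.019] ztop 0.079
top0 blob 37 [ 0.5237 -0.2912] ext [0.019 0.018] ztop 0.079
top0 blob 52 [ 0.0997 -0.5448] ext [0.012 0.039] ztop 0.076
t4 blob 38 [ 0.6036 -0.3085] ext [0.019 0.018] ztop 0.079
t4 blob 13 [0.5698 0.4779] ext [0.01 0.01] ztop 0.096
t4 blob 37 [ 0.5545 -0.4796] ext [0.018 0.02 ] ztop 0.072
t4 blob 41 [ 0.5412 -0.2124] ext [0.018 0.019] ztop 0.079
t4 blob 38 [ 0.5237 -0.2909] ext [0.018 0.018] ztop 0.08
t4 blob 11 [0.4014 0.0392] ext [0.009 0.009] ztop 0.09
t4 blob 14 [ 0.399  -0.0128] ext [0.009 0.012] ztop 0.09
```

```bash
python3 -m jog '[0.4,0.2,0,0,0,0,-1, 0.5,0.3,0,0,0,0,-1, 0.5,0.27,0,0,0,0,-1, 0,0,0,0,0,0,-1,0,0,0,0,0,0,-1,0,0,0,0,0,0,-1,0,0,0,0,0,0,-1,0,0,0,0,0,0,-1,0,0,0,0,0,0,-1,0,0,0,0,0,0,-1,0,0,0,0,0,0,-1,0,0,0,0,0,0,-1]'; python3 - <<'E'
from h import *
sight(BR)
E
python3 -m jog '[0,0,0,0,0,0,-1,0,0,0,0,0,0,-1,0,0,0,0,0,0,-1,0,0,0,0,0,0,-1,0,0,0,0,0,0,-1,0,0,0,0,0,0,-1,0,0,0,0,0,0,-1,0,0,0,0,0,0,-1,0,0,0,0,0,0,-1,0,0,0,0,0,0,-1,0,0,0,0,0,0,-1,0,0,0,0,0,0,-1]' >/dev/null; python3 -m jog '[0,0,0,0,0,0,-1,0,0,0,0,0,0,-1,0,0,0,0,0,0,-1,0,0,0,0,0,0,-1,0,0,0,0,0,0,-1,0,0,0,0,0,0,-1,0,0,0,0,0,0,-1,0,0,0,0,0,0,-1]'; python3 - <<'E'
from h import *
show(); sight(BR); plan([.457,.0095,.217],down(-.051))
E
```

```text
time: 15.82
position: [0.4474, -0.3508, 0.1638]
eef_rot: [3.142, 0.0, 0.262]
force: [0.4, -0.2, -1.6]
grip_width: 0.0292
grasp_force: 59.6
lens frame x,y,z [ 2.00e-04 -1.00e-04  1.01e-01]
time: 18.32
position: [0.4474, -0.3508, 0.1638]
eef_rot: [3.142, 0.0, 0.262]
force: [0.8, -0.4, -1.2]
grip_width: 0.0293
grasp_force: 59.6
18.32 [ 0.4474 -0.3508  0.1638] [3.142 0.    0.262] J [ 0.62  0.5  -0.08  2.02  0.07  0.62 -0.81] w 0.0293 59.6 F [ 0.8 -0.4 -1.2]
lens frame x,y,z [ 2.00e-04 -1.00e-04  1.01e-01]
turn [0.     0.     0.1564] then shift [-0.176 -7.206 -1.065]
```

```bash
python3 -m jog '[0,0,-0.6,0,0,0,-1, 0,0,-0.47,0,0,0,-1, 0,0,0,0,0,0.052,-1, 0,-0.3,0,0,0,0.052,-1, 0,-0.6,0,0,0,0.052,-1, 0,-0.9,0,0,0,0,-1, 0,-0.9,0,0,0,0,-1, 0,-0.9,0,0,0,0,-1, -0.1,-0.9,0,0,0,0,-1, -0.1,-0.9,0,0,0,0,-1, 0,-0.9,0,0,0,0,-1, 0,-0.6,0,0,0,0,-1]'; python3 -m jog '[0,0,0,0,0,0,-1, 0,0,0,0,0,0,-1]'; python3 - <<'E'
from h import *
plan([.457,.0093,.217],down(-.052))
E
```

```text
time: 19.82
position: [0.4485, -0.0037, 0.2175]
eef_rot: [-3.141, -0.001, -0.048]
force: [0.6, -0.4, -1.3]
grip_width: 0.0291
grasp_force: 59.5
time: 20.08
position: [0.4484, -0.0063, 0.2173]
eef_rot: [3.141, 0.0, -0.05]
force: [-0.5, 0.5, -1.1]
grip_width: 0.0291
grasp_force: 59.6
turn [0.0002 0.     0.0009] then shift [ 0.155 -0.321  0.006]
```

```bash
python3 -m jog '[0.155,-0.32,0,0,0,0.001,-1, 0,0,0.6,0,0,0,-1, 0,0,0.7,0,0,0,-1, 0,0,0.3,0,0,0,-1, 0,0,0,0,0,0,-1]'; python3 - <<'E'
from h import *
plan([.457,.0093,.137],down(-.052))
E
```

```text
time: 20.7
position: [0.457, 0.0098, 0.1363]
eef_rot: [3.141, 0.002, -0.053]
force: [-0.4, 0.6, -1.1]
grip_width: 0.0288
grasp_force: 59.6
turn [ 0.0002  0.0011 -0.0004] then shift [ 0.     0.01  -0.014]
```

```bash
python3 -m jog '[0,0,0.4,0,0,0,-1, 0,0,0.4,0,0,0,-1, 0,0,0.3,0,0,0,-1, 0,0,0.2,0,0,0,-1, 0,0,0.13,0,0,0,-1, 0,0,0.04,0,0,0,-1, 0,0,0,0,0,0,-1]'; python3 -m jog '[0,0,0,0,0,0,0, 0,0,0,0,0,0,1, 0,0,0,0,0,0,1, 0,0,0,0,0,0,1, 0,0,0,0,0,0,1, 0,0,-0.3,0,0,0,1, 0,0,-0.6,0,0,0,1, 0,0,-0.9,0,0,0,1, 0,0,-0.9,0,0,0,1, 0,0,-0.9,0,0,0,1, 0,0,-0.2,0,0,0,1]'; python3 - <<'E'
from h import *
show(); grab('wrist','w5'); grab('top','t5'); posts('t5')
W=cloud('w5')
S=W[50:262,245:315];m=(S[...,2]>.088)&(S[...,2]<.1);P=S[m]
vx,vy,x,y=cv2.fitLine(P[:,:2].astype(np.float32),cv2.DIST_HUBER,0,.01,.01).ravel();print('line',x,y,np.arctan2(vy/vx,1), 'rear',P[:,0].min(),np.median(P[:,2]))
E
```

```text
time: 21.58
position: [0.4571, 0.0095, 0.0639]
eef_rot: [3.141, -0.0, -0.053]
force: [-0.4, -1.5, -2.1]
grip_width: 0.0291
grasp_force: 59.6
time: 22.95
position: [0.458, 0.0098, 0.2564]
eef_rot: [-3.141, -0.005, -0.052]
force: [-0.6, 0.1, -0.3]
grip_width: 0.086
grasp_force: 0.0
22.95 [0.458  0.0098 0.2564] [-3.141 -0.005 -0.052] J [-0.09  0.25 -0.07  2.16  0.02  0.73 -1.8 ] w 0.086 0.0 F [-0.6  0.1 -0.3]
t5 blob 25 [ 0.8494 -0.2889] ext [0.027 0.03 ] ztop 0.068
t5 blob 17 [ 0.8399 -0.3177] ext [0.04 0.01] ztop 0.067
t5 blob 13 [ 0.8504 -0.3383] ext [0.02  0.019] ztop 0.067
t5 blob 14 [ 0.8414 -0.265 ] ext [0.023 0.014] ztop 0.067
t5 blob 23 [ 0.8274 -0.3452] ext [0.033 0.023] ztop 0.067
t5 blob 16 [ 0.8114 -0.2581] ext [0.022 0.019] ztop 0.067
t5 blob 16 [ 0.8072 -0.3103] ext [0.02  0.016] ztop 0.067
t5 blob 16 [ 0.803  -0.3608] ext [0.023 0.016] ztop 0.067
t5 blob 19 [ 0.7832 -0.2703] ext [0.038 0.013] ztop 0.067
t5 blob 22 [ 0.7895 -0.3274] ext [0.023 0.038] ztop 0.067
t5 blob 15 [ 0.7755 -0.2467] ext [0.022 0.01 ] ztop 0.068
t5 blob 40 [ 0.6042 -0.3084] ext [0.019 0.019] ztop 0.079
t5 blob 37 [ 0.5556 -0.4796] ext [0.016 0.019] ztop 0.073
t5 blob 39 [ 0.541 -0.212] ext [0.019 0.018] ztop 0.08
t5 blob 41 [ 0.5236 -0.291 ] ext [0.019 0.019] ztop 0.08
t5 blob 59 [ 0.0992 -0.549 ] ext [0.012 0.045] ztop 0.075
line 0.45753118 0.010895838 -0.055135198 rear 0.38010740433511814 0.09274239073366677
```

The thermometer is home: its line matches the original and its height is 0.0927. Next, a look over the dryer from the wrist camera.

```bash
python3 -m jog '[0,-0.7,-0.4,0,0,-0.05,1, 0,-0.9,-0.4,0,0,-0.05,1, 0.1,-0.9,-0.2,0,0,0,1, 0.2,-0.9,0,0,0,0,1, 0.2,-0.9,0,0,0,0,1, 0,0,0,0,0,0,1]'; python3 - <<'E'
from h import *
show(); grab('wrist','w6')
for k in((184.7,263.75),(202.2,261.25),(219.7,258.75)): print('key top',np.round(onz('top0',*k,.044),4))
W=cloud('w6');p=load('w6')[0].astype(int)
m=(W[...,2]>.026)&(W[...,2]<.042)&(p.min(-1)>95)&(W[...,1]>.09)
n,l,st,ce=cv2.connectedComponentsWithStats(m.astype(np.uint8));i=1+st[1:,4].argmax();P=W[l==i];r=cv2.minAreaRect(P[:,:2].astype(np.float32));print(r,np.median(P[:,2]),st[i])
E
```

```text
time: 23.8
position: [0.4607, 0.2304, 0.3017]
eef_rot: [-3.141, 0.003, 0.153]
force: [-0.2, -0.9, 0.2]
grip_width: 0.0852
grasp_force: 0.0
23.8 [0.4607 0.2304 0.3017] [-3.141e+00  3.000e-03  1.530e-01] J [-0.41  0.27 -0.2   1.98  0.07  0.9  -2.07] w 0.0852 0.0 F [-0.2 -0.9  0.2]
key top [0.4128 0.2754 0.044 ]
key top [0.4211 0.2216 0.044 ]
key top [0.4293 0.1678 0.044 ]
((0.5381286144256592, 0.24305236339569092), (0.17449194192886353, 0.19026266038417816), 9.239503860473633) 0.03426876271061441 [  191     0   185   166 28262]
```

View pics/w6.png

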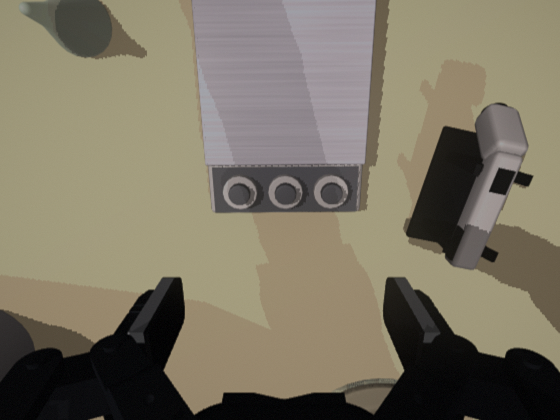

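The plate's front edge runs (206,164) to (366,163). The key tops are at (240,192), (286,192) and (331,191).

```bash
python3 - <<'E'
from h import *
a=onz('w6',205.5,164,.034);b=onz('w6',366,163.5,.034);e=a-b;yaw=np.arctan2(-e[0],e[1]);print(a,b,np.linalg.norm(e),yaw)
print('centre',(a+b)/2+.095*np.array([np.cos(yaw),np.sin(yaw),0]))
ks=[onz('w6',*k,.044) for k in((240,192),(286,192),(331,191))]
for k in ks: print(np.round(k,4))
e=ks[0]-ks[2];y2=np.arctan2(-e[0],e[1]);print(y2,np.linalg.norm(e),'centre',ks[1]+.128*np.array([np.cos(y2),np.sin(y2),0]))
E
```

```text
[0.44061792 0.32206564 0.034     ] [0.47003541 0.13451783 0.034     ] 0.1898409032965537 0.15558559666233798
centre [0.54917915 0.24301281 0.034     ]
[0.4156 0.277  0.044 ]
[0.4239 0.2231 0.044 ]
[0.4332 0.1706 0.044 ]
0.16398270679993382 0.10786477967552127 centre [0.55017909 0.24400055 0.044     ]
```

```bash
cat >> h.py <<'E'
A=[.5866,.2950];B=[.6007,.2061];Cc=[.5097,.2372]
E
python3 - <<'E'
from h import *
plan([.541,-.212,.16],down(.5))
E
```

```text
turn [ 1.000e-04  1.700e-03 -1.745e-01] then shift [-2.81   8.492  2.833]
```

```bash
python3 -m jog '[0,0,0,0,0,-0.06,0.4, 0,0.4,0,0,0.0017,-0.06,0.4, -0.1,0.8,0,0,0,-0.054,0.4, -0.35,0.9,0.2,0,0,0,0.4, -0.35,0.9,0.2,0,0,0,0.4, -0.35,0.9,0.3,0,0,0,0.4, -0.35,0.9,0.3,0,0,0,0.4, -0.35,0.9,0.3,0,0,0,0.4, -0.35,0.9,0.4,0,0,0,0.4, -0.35,0.9,0.4,0,0,0,0.4, -0.25,0.6,0.4,0,0,0,0.4, 0,0,0,0,0,0,0.4]'; python3 - <<'E'
from h import *
show();plan([.541,-.212,.12],down(.5)); grab('wrist','w7'); grab('top','t7');posts('t7')
W=cloud('w7')
for z in(.076,):
    m=(W[...,2]>z)&(W[...,2]<.09);n,l,st,ce=cv2.connectedComponentsWithStats(m.astype(np.uint8))
    for i in range(1,n):
        if st[i,4]>60: P=W[l==i];print(st[i],cv2.minEnclosingCircle(P[:,:2].astype(np.float32)),np.percentile(P[:,2],90))
E
```

```text
time: 25.35
position: [0.5205, -0.2026, 0.1759]
eef_rot: [-3.14, 0.001, 0.49]
force: [-0.8, 1.2, -0.3]
grip_width: 0.0596
grasp_force: 0.0
25.35 [ 0.5205 -0.2026  0.1759] [-3.14e+00  1.00e-03  4.90e-01] J [ 0.36  0.48 -0.12  2.03  0.09  0.64 -0.91] w 0.0596 0.0 F [-0.8  1.2 -0.3]
turn [-0.0009  0.0005 -0.0051] then shift [0.271 0.362 1.117]
t7 blob 21 [ 0.8519 -0.3401] ext [0.037 0.016] ztop 0.067
t7 blob 23 [ 0.8303 -0.3237] ext [0.039 0.022] ztop 0.067
t7 blob 20 [ 0.8049 -0.2455] ext [0.03  0.025] ztop 0.067
t7 blob 13 [ 0.7951 -0.3005] ext [0.024 0.016] ztop 0.067
t7 blob 14 [ 0.7879 -0.34  ] ext [0.014 0.019] ztop 0.067
t7 blob 19 [ 0.7776 -0.267 ] ext [0.019 0.026] ztop 0.067
t7 blob 16 [0.5701 0.4775] ext [0.01  0.013] ztop 0.094
t7 blob 37 [ 0.5553 -0.4804] ext [0.016 0.017] ztop 0.072
t7 blob 46 [ 0.0992 -0.5619] ext [0.013 0.04 ] ztop 0.073
[   0   34   28  100 1688] ((0.5079401731491089, -0.0008438496151939034), 0.030564283952116966) 0.08731797525262287
[459 161  33  30 721] ((0.603509247303009, -0.30905723571777344), 0.011105197481811047) 0.08268060843819658
[296 174  31  29 688] ((0.5411479473114014, -0.21220777928829193), 0.010927180759608746) 0.08269408659227649
[376 243  30  26 572] ((0.5236327648162842, -0.29163697361946106), 0.01111381035298109) 0.08265531360355279
```

```bash
python3 -m jog '[0.27,0.36,0,0,0,-0.005,0.4, 0,0,0.6,0,0,0,0.4, 0,0,0.3,0,0,0,0.4, 0,0,0,0,0,0,0.4]'; python3 - <<'E'
from h import *
show();plan([.5411,-.2122,.048],down(.5))
E
```

```text
time: 25.95
position: [0.5429, -0.2073, 0.1329]
eef_rot: [-3.14, -0.002, 0.507]
force: [0.7, 0.7, 0.1]
grip_width: 0.0598
grasp_force: 0.0
25.95 [ 0.5429 -0.2073  0.1329] [-3.14e+00 -2.00e-03  5.07e-01] J [ 0.35  0.56 -0.12  2.02  0.11  0.57 -0.91] w 0.0598 0.0 F [0.7 0.7 0.1]
turn [-0.0006 -0.0009  0.0034] then shift [-0.079  0.069  1.697]
```

```bash
python3 -m jog '[-0.04,0.07,0,0,0,0,0.4, 0,0,0.4,0,0,0,0.4, 0,0,0.5,0,0,0,0.4, 0,0,0.4,0,0,0,0.4, 0,0,0,0,0,0,0.4]'; python3 - <<'E'
from h import *
show();plan([.5411,-.2122,.048],down(.5))
E
```

```text
time: 26.58
position: [0.5435, -0.2123, 0.0682]
eef_rot: [-3.141, -0.002, 0.506]
force: [-1.1, -0.5, 0.2]
grip_width: 0.0593
grasp_force: 0.0
26.57 [ 0.5435 -0.2123  0.0682] [-3.141e+00 -2.000e-03  5.060e-01] J [ 0.34  0.66 -0.09  2.05  0.13  0.44 -0.92] w 0.0593 0.0 F [-1.1 -0.5  0.2]
turn [-0.0001 -0.0012  0.0029] then shift [-0.042 -0.025  0.405]
```

```bash
python3 -m jog '[-0.04,-0.02,0.2,0,0,0,0.4, 0,0,0.2,0,0,0,0.4, 0,0,0,0,0,0,-1, 0,0,0,0,0,0,-1, 0,0,0,0,0,0,-1, 0,0,0,0,0,0,-1, 0,0,0,0,0,0,-1, 0,0,-0.1,0,0,0,-1, 0,0,-0.2,0,0,0,-1, 0,0,-0.3,0,0,0,-1, 0,0,-0.6,0,0,0,-1, 0,0,-0.8,0,0,0,-1]';python3 -m jog '[0,0,-0.8,0,0,0,-1, 0,0,-0.4,0,0,0,-1, 0,0,0,0,0,0,-1]'; python3 - <<'E'
from h import *
show();plan([*A,.2],down(.4)); plan([*A,.2],down(.3))
E
```

```text
time: 28.08
position: [0.541, -0.2122, 0.1499]
eef_rot: [-3.141, -0.003, 0.506]
force: [-0.2, 0.9, -0.5]
grip_width: 0.0206
grasp_force: 58.7
time: 28.45
position: [0.5419, -0.2128, 0.211]
eef_rot: [3.138, -0.006, 0.506]
force: [-0.4, 0.9, -1.5]
grip_width: 0.0206
grasp_force: 58.7
28.45 [ 0.5419 -0.2128  0.211 ] [ 3.138 -0.006  0.506] J [ 0.37  0.45 -0.14  1.95  0.09  0.73 -0.88] w 0.0206 58.7 F [-0.4  0.9 -1.5]
turn [ 0.0016 -0.0031  0.0528] then shift [ 4.778 -9.006  0.219]
turn [ 0.0015 -0.0032  0.1028] then shift [ 3.855 -9.438  0.219]
```

```bash
python3 -m jog '[0,0,0,0.001,-0.003,0.053,-1, 0.2,-0.35,0,0,0,0,-1, 0.4,-0.75,0,0,0,0,-1, 0.4,-0.8,0,0,0,0,-1, 0.4,-0.8,0,0,0,0,-1, 0.4,-0.8,0,0,0,0,-1, 0.4,-0.8,0,0,0,0,-1, 0.4,-0.8,0,0,0,0,-1, 0.4,-0.8,0,0,0,0,-1, 0.4,-0.8,0,0,0,0,-1, 0.4,-0.8,0,0,0,0,-1, 0.4,-0.8,0,0,0,0,-1]'; python3 -m jog '[0.4,-0.5,0.2,0,0,0,-1, 0.2,-0.2,0,0,0,0,-1, 0,0,0,0,0,0,-1, 0,0,0,0,0,0,-1]'; python3 - <<'E'
from h import *
show();plan([*A,.12],down(.4)); grab('wrist','w8');grab('top','t8')
from h import *
W=cloud('w8')
E
```

```text
time: 29.95
position: [0.5717, 0.2543, 0.2077]
eef_rot: [-3.14, 0.004, 0.403]
force: [-0.2, -0.1, -0.9]
grip_width: 0.0202
grasp_force: 58.7
time: 30.45
position: [0.587, 0.2938, 0.1986]
eef_rot: [-3.141, 0.003, 0.399]
force: [0.2, -0.5, -0.1]
grip_width: 0.0207
grasp_force: 58.7
30.45 [0.587  0.2938 0.1986] [-3.141e+00  3.000e-03  3.990e-01] J [-0.48  0.55 -0.11  1.79  0.08  0.81 -1.8 ] w 0.0207 58.7 F [ 0.2 -0.5 -0.1]
turn [-0.0003  0.0017 -0.0007] then shift [ 0.002 -0.026  1.572]
```

View pics/w8.png

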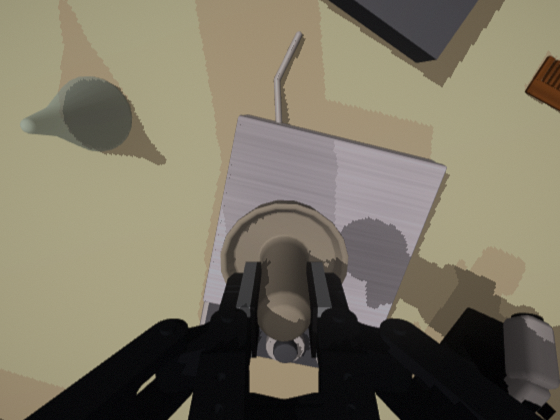

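The holder hangs upright in the fingers over the plate, with its rim at (285,255). The cone stands well clear at (95,115).

```bash
python3 -m jog '[0,-0.03,0.5,0,0.0015,0,-1, 0,0,0.6,0,0,0,-1, 0,0,0.6,0,0,0,-1, 0,0,0.4,0,0,0,-1, 0,0,0.3,0,0,0,-1, 0,0,0.12,0,0,0,-1, 0,0,0,0,0,0,-1]'; python3 - <<'E'
from h import *
show()
T=tool();W=cloud('w8');
E
```

```text
time: 31.42
position: [0.5865, 0.297, 0.0726]
eef_rot: [-3.14, -0.0, 0.4]
force: [0.7, -0.3, -0.7]
grip_width: 0.0204
grasp_force: 58.8
31.43 [0.5865 0.297  0.0726] [-3.14 -0.    0.4 ] J [-0.5   0.71 -0.09  1.87  0.11  0.56 -1.83] w 0.0204 58.8 F [ 0.7 -0.3 -0.7]
```

```bash
python3 -m jog '[0,0,0.07,0,0,0,-1, 0,0,0.04,0,0,0,-1, 0,0,0.02,0,0,0,-1, 0,0,0,0,0,0,-1]'; python3 - <<'E'
from h import *
show()
E
```

```text
time: 31.92
position: [0.5865, 0.2971, 0.0668]
eef_rot: [-3.14, -0.001, 0.4]
force: [-1.2, -0.7, 5.8]
grip_width: 0.0209
grasp_force: 59.6
31.93 [0.5865 0.2971 0.0668] [-3.14e+00 -1.00e-03  4.00e-01] J [-0.5   0.72 -0.09  1.87  0.11  0.55 -1.83] w 0.0209 59.6 F [-1.2 -0.7  5.8]
```

```bash
python3 -m jog '[0,0,0,0,0,0,0.4, 0,0,0,0,0,0,0.4, 0,0,0,0,0,0,0.4, 0,0,-0.3,0,0,0,0.4, 0,0,-0.8,0,0,0,0.4, 0,0,-0.8,0,0,0,0.4, 0,0,-0.8,0,0,0,0.4, 0,0,0,0,0,0,0.4]'; python3 - <<'E'
from h import *
show();grab('top','t9');W=cloud('t9')
posts('t9')
plan([.5236,-.2915,.17],down(.5))
E
```

```text
time: 32.92
position: [0.5881, 0.2977, 0.2056]
eef_rot: [-3.139, -0.007, 0.4]
force: [-0.2, 0.4, -0.3]
grip_width: 0.0595
grasp_force: 0.0
32.92 [0.5881 0.2977 0.2056] [-3.139 -0.007  0.4  ] J [-0.48  0.55 -0.11  1.78  0.08  0.81 -1.8 ] w 0.0595 0.0 F [-0.2  0.4 -0.3]
t9 blob 14 [ 0.8374 -0.2413] ext [0.023 0.016] ztop 0.067
t9 blob 18 [ 0.7902 -0.2596] ext [0.026 0.016] ztop 0.067
t9 blob 37 [ 0.6038 -0.3082] ext [0.019 0.019] ztop 0.08
t9 blob 37 [ 0.5545 -0.4803] ext [0.018 0.018] ztop 0.073
t9 blob 41 [ 0.5237 -0.2914] ext [0.019 0.018] ztop 0.08
t9 blob 36 [ 0.0997 -0.5405] ext [0.012 0.031] ztop 0.077
turn [-0.0008 -0.0021 -0.0502] then shift [-6.76   9.722  0.67 ]
```

```bash
python3 -m jog '[0,0,0,-0.001,-0.002,-0.05,0.4, -0.3,0.4,0,0,0,0,0.4, -0.5,0.75,0,0,0,0,0.4, -0.55,0.8,0,0,0,0,0.4, -0.55,0.8,0,0,0,0,0.4, -0.55,0.8,0,0,0,0,0.4, -0.55,0.8,0,0,0,0,0.4, -0.55,0.8,0,0,0,0,0.4, -0.55,0.8,0,0,0,0,0.4, -0.55,0.8,0,0,0,0,0.4, -0.55,0.8,0,0,0,0,0.4, -0.55,0.8,0,0,0,0,0.4]'; python3 -m jog '[-0.55,0.8,0.2,0,0,0,0.4, -0.4,0.5,0.2,0,0,0,0.4, -0.06,0.02,0.3,0,0,0,0.4, 0,0,0,0,0,0,0.4, 0,0,0,0,0,0,0.4]'; python3 - <<'E'
from h import *
show();grab('top','t10');posts('t10');plan([.5236,-.2915,.048],down(.5))
E
```

```text
time: 34.48
position: [0.5323, -0.2098, 0.2017]
eef_rot: [-3.141, 0.005, 0.497]
force: [1.1, 0.0, -0.1]
grip_width: 0.0594
grasp_force: 0.0
time: 35.1
position: [0.5216, -0.2883, 0.1675]
eef_rot: [-3.141, 0.004, 0.501]
force: [0.5, -0.2, -0.2]
grip_width: 0.06
grasp_force: 0.0
35.1 [ 0.5216 -0.2883  0.1675] [-3.141  0.004  0.501] J [ 0.5   0.53 -0.13  1.95  0.11  0.67 -0.77] w 0.06 0.0 F [ 0.5 -0.2 -0.2]
t10 blob 15 [ 0.8279 -0.2663] ext [0.029 0.01 ] ztop 0.067
t10 blob 13 [ 0.8108 -0.3422] ext [0.02  0.016] ztop 0.067
t10 blob 37 [ 0.6037 -0.3083] ext [0.019 0.018] ztop 0.079
t10 blob 17 [0.5704 0.4779] ext [0.009 0.013] ztop 0.092
turn [0.0001 0.0016 0.0007] then shift [1.000e-03 7.200e-02 2.396e+00]
```

```bash
python3 -m jog '[0,0.07,0.4,0,0.0016,0,0.4, 0,0,0.5,0,0,0,0.4, 0,0,0.5,0,0,0,0.4, 0,0,0.4,0,0,0,0.4, 0,0,0.2,0,0,0,0.4, 0,0,0,0,0,0,0.4, 0,0,0,0,0,0,0.4]'; python3 - <<'E'
from h import *
show();plan([.5236,-.2915,.048],down(.5))
E
```

```text
time: 36.02
position: [0.5236, -0.2928, 0.0683]
eef_rot: [3.14, -0.0, 0.5]
force: [0.1, -0.3, 0.3]
grip_width: 0.0599
grasp_force: 0.0
36.02 [ 0.5236 -0.2928  0.0683] [ 3.14 -0.    0.5 ] J [ 0.48  0.67 -0.1   2.01  0.14  0.47 -0.8 ] w 0.0599 0.0 F [ 0.1 -0.3  0.3]
turn [ 0.0007 -0.0001  0.0001] then shift [ 0.013 -0.022  0.406]
```

```bash
python3 -m jog '[0.01,-0.02,0.2,0,0,0,0.4, 0,0,0.2,0,0,0,0.4, 0,0,0,0,0,0,-1, 0,0,0,0,0,0,-1, 0,0,0,0,0,0,-1, 0,0,0,0,0,0,-1, 0,0,0,0,0,0,-1, 0,0,-0.1,0,0,0,-1, 0,0,-0.2,0,0,0,-1, 0,0,-0.3,0,0,0,-1, 0,0,-0.6,0,0,0,-1, 0,0,-0.8,0,0,0,-1]';python3 -m jog '[0,0,-0.8,0,0,0,-1, 0,0,-0.4,0,0,0,-1, 0,0,0,0,0,0,-1, 0,0,0,0,0,0,-1]'; python3 - <<'E'
from h import *
show();plan([*B,.2],down(.4));grab('top','t11');W=cloud('t11')
m=(W[...,2]>.085)&(W[...,2]<.115)&(W[...,1]>.12)&(W[...,1]<.4);P=W[m];print(len(P),np.round((P.min(0)+P.max(0))/2,4),np.round(np.ptp(P,axis=0),3))
E
```

```text
time: 37.52
position: [0.5226, -0.2914, 0.1488]
eef_rot: [-3.141, 0.001, 0.5]
force: [0.2, 0.3, -0.7]
grip_width: 0.0203
grasp_force: 58.7
time: 38.02
position: [0.5225, -0.2914, 0.2071]
eef_rot: [-3.141, 0.001, 0.5]
force: [0.1, -0.2, -1.6]
grip_width: 0.0205
grasp_force: 58.7
38.02 [ 0.5225 -0.2914  0.2071] [-3.141e+00  1.000e-03  5.000e-01] J [ 0.51  0.48 -0.14  1.92  0.1   0.76 -0.76] w 0.0205 58.7 F [ 0.1 -0.2 -1.6]
turn [-0.      0.0005  0.0499] then shift [ 5.315 -8.555  0.142]
44 [0.585  0.2964 0.0953] [0.019 0.019 0.016]
```

```bash
python3 -m jog '[0,0,0,0,0,0.05,-1, 0.25,-0.35,0,0,0,0,-1, 0.45,-0.75,0,0,0,0,-1, 0.5,-0.8,0,0,0,0,-1, 0.5,-0.8,0,0,0,0,-1, 0.5,-0.8,0,0,0,0,-1, 0.5,-0.8,0,0,0,0,-1, 0.5,-0.8,0,0,0,0,-1, 0.5,-0.8,0,0,0,0,-1, 0.5,-0.8,0,0,0,0,-1, 0.5,-0.8,0,0,0,0,-1, 0.4,-0.7,0.1,0,0,0,-1]'; python3 -m jog '[0.21,-0.35,0.04,0,0,0,-1, 0,0,0,0,0,0,-1, 0,0,0,0,0,0,-1]'; python3 - <<'E'
from h import *
show();plan([*B,.068],down(.4))
E
```

```text
time: 39.58
position: [0.5975, 0.1889, 0.2015]
eef_rot: [-3.141, 0.001, 0.404]
force: [0.2, -0.6, -0.8]
grip_width: 0.0204
grasp_force: 58.7
time: 39.95
position: [0.6009, 0.2038, 0.1999]
eef_rot: [3.14, 0.002, 0.399]
force: [0.7, 0.4, -0.7]
grip_width: 0.0202
grasp_force: 58.7
39.95 [0.6009 0.2038 0.1999] [3.14e+00 2.00e-03 3.99e-01] J [-0.34  0.53 -0.12  1.84  0.09  0.78 -1.68] w 0.0202 58.7 F [ 0.7  0.4 -0.7]
turn [ 0.0007  0.0008 -0.0007] then shift [ 0.014 -0.045  2.638]
```

```bash
python3 -m jog '[0,-0.04,0.5,0,0,0,-1, 0,0,0.6,0,0,0,-1, 0,0,0.6,0,0,0,-1, 0,0,0.4,0,0,0,-1, 0,0,0.3,0,0,0,-1, 0,0,0.12,0,0,0,-1, 0,0,0.06,0,0,0,-1, 0,0,0.04,0,0,0,-1, 0,0,0,0,0,0,-1]'; python3 - <<'E'
from h import *
show()
E
```

```text
time: 41.08
position: [0.6005, 0.2074, 0.0695]
eef_rot: [3.141, -0.0, 0.4]
force: [-0.3, 0.4, -0.4]
grip_width: 0.0203
grasp_force: 58.7
41.08 [0.6005 0.2074 0.0695] [ 3.141 -0.     0.4  ] J [-0.36  0.7  -0.1   1.93  0.12  0.53 -1.71] w 0.0203 58.7 F [-0.3  0.4 -0.4]
```

```bash
python3 -m jog '[0,0,0.04,0,0,0,-1, 0,0,0.02,0,0,0,-1, 0,0,0,0,0,0,-1, 0,0,0,0,0,0,-1]'; python3 - <<'E'
from h import *
show()
E
```

```text
time: 41.58
position: [0.6004, 0.2073, 0.0662]
eef_rot: [3.141, 0.0, 0.4]
force: [0.1, 0.1, -0.7]
grip_width: 0.0205
grasp_force: 58.7
41.58 [0.6004 0.2073 0.0662] [3.141 0.    0.4  ] J [-0.36  0.7  -0.1   1.93  0.13  0.52 -1.71] w 0.0205 58.7 F [ 0.1  0.1 -0.7]
```

```bash
python3 -m jog '[0,0,0.025,0,0,0,-1, 0,0,0.0,0,0,0,-1]'; python3 -m jog '[0,0,0.02,0,0,0,-1, 0,0,0.0,0,0,0,-1]'
```

```text
time: 41.82
position: [0.6005, 0.2074, 0.0656]
eef_rot: [3.141, -0.0, 0.4]
force: [-2.6, -1.0, 5.3]
grip_width: 0.0207
grasp_force: 59.5
time: 42.08
position: [0.6005, 0.2074, 0.0655]
eef_rot: [3.141, -0.0, 0.4]
force: [-4.1, -0.9, 15.3]
grip_width: 0.0203
grasp_force: 60.5
```

Contact. Release, lift and head for the back-right holder.

```bash
python3 -m jog '[0,0,-0.02,0,0,0,-1, 0,0,0,0,0,0,0.4, 0,0,0,0,0,0,0.4, 0,0,0,0,0,0,0.4, 0,0,-0.3,0,0,0,0.4, 0,0,-0.8,0,0,0,0.4, 0,0,-0.8,0,0,0,0.4, 0,0,-0.8,0,0,0,0.4, 0,0,0,0,0,0,0.4]'; python3 - <<'E'
from h import *
show();grab('top','t12');posts('t12')
plan([.6035,-.309,.17],down(.5))
E
```

```text
time: 43.2
position: [0.6021, 0.2081, 0.2043]
eef_rot: [3.141, -0.006, 0.4]
force: [-0.6, 0.5, -0.2]
grip_width: 0.0599
grasp_force: 0.0
43.2 [0.6021 0.2081 0.2043] [ 3.141 -0.006  0.4  ] J [-0.34  0.52 -0.12  1.84  0.09  0.78 -1.68] w 0.0599 0.0 F [-0.6  0.5 -0.2]
t12 blob 13 [ 0.8601 -0.3514] ext [0.027 0.012] ztop 0.067
t12 blob 13 [ 0.858  -0.3164] ext [0.018 0.013] ztop 0.067
t12 blob 13 [ 0.8055 -0.3257] ext [0.016 0.015] ztop 0.067
t12 blob 41 [ 0.6038 -0.3087] ext [0.019 0.02 ] ztop 0.08
t12 blob 18 [0.5706 0.4768] ext [0.009 0.012] ztop 0.093
t12 blob 38 [ 0.5546 -0.4801] ext [0.018 0.018] ztop 0.073
turn [ 0.0003 -0.0016 -0.0502] then shift [-4.911  9.091  0.645]
```

```bash
python3 -m jog '[0,0,0,0,-0.0016,-0.05,0.4, -0.2,0.4,0,0,0,0,0.4, -0.4,0.75,0,0,0,0,0.4, -0.43,0.8,0,0,0,0,0.4, -0.43,0.8,0,0,0,0,0.4, -0.43,0.8,0,0,0,0,0.4, -0.43,0.8,0,0,0,0,0.4, -0.43,0.8,0,0,0,0,0.4, -0.43,0.8,0,0,0,0,0.4, -0.43,0.8,0,0,0,0,0.4, -0.43,0.8,0,0,0,0,0.4, -0.43,0.8,0,0,0,0,0.4]'; python3 -m jog '[-0.3,0.5,0.3,0,0,0,0.4, -0.15,0.24,0.35,0,0,0,0.4, 0,0,0,0,0,0,0.4, 0,0,0,0,0,0,0.4]'; python3 - <<'E'
from h import *
show();plan([.6035,-.309,.048],down(.5))
W=0
grab('wrist','w13');W=cloud('w13');m=(W[...,2]>.076)&(W[...,2]<.09)&(W[...,1]<-.15);n,l,st,ce=cv2.connectedComponentsWithStats(m.astype(np.uint8))
for i in range(1,n):
    if st[i,4]>60: P=W[l==i];print(st[i],cv2.minEnclosingCircle(P[:,:2].astype(np.float32)))
E
```

```text
time: 44.75
position: [0.6027, -0.269, 0.2001]
eef_rot: [-3.141, 0.005, 0.497]
force: [0.8, 0.5, -0.3]
grip_width: 0.0597
grasp_force: 0.0
time: 45.25
position: [0.6025, -0.3078, 0.1683]
eef_rot: [-3.141, 0.003, 0.501]
force: [-0.6, 0.9, 0.9]
grip_width: 0.0598
grasp_force: 0.0
45.25 [ 0.6025 -0.3078  0.1683] [-3.141e+00  3.000e-03  5.010e-01] J [ 0.48  0.61 -0.15  1.76  0.12  0.78 -0.8 ] w 0.0598 0.0 F [-0.6  0.9  0.9]
turn [-0.0004  0.0017  0.0006] then shift [0.007 0.031 2.407]
[274 195  31  29 692] ((0.6039069890975952, -0.3098141849040985), 0.010986149311065674)
```

```bash
python3 -m jog '[0.01,0.03,0.4,0,0.0016,0,0.4, 0,0,0.5,0,0,0,0.4, 0,0,0.5,0,0,0,0.4, 0,0,0.4,0,0,0,0.4, 0,0,0.2,0,0,0,0.4, 0,0,0,0,0,0,0.4, 0,0,0,0,0,0,0.4]'; python3 - <<'E'
from h import *
show();plan([.6036,-.3093,.048],down(.5))
E
```

```text
time: 46.18
position: [0.6038, -0.3108, 0.0692]
eef_rot: [3.14, -0.0, 0.5]
force: [0.3, -0.1, 0.4]
grip_width: 0.0598
grasp_force: 0.0
46.17 [ 0.6038 -0.3108  0.0692] [ 3.14 -0.    0.5 ] J [ 0.47  0.73 -0.13  1.82  0.15  0.6  -0.82] w 0.0598 0.0 F [ 0.3 -0.1  0.4]
turn [ 0.0006 -0.0001 -0.0001] then shift [ 0.011 -0.028  0.425]
```

```bash
python3 -m jog '[0.01,-0.02,0.2,0,0,0,0.4, 0,0,0.22,0,0,0,0.4, 0,0,0,0,0,0,-1, 0,0,0,0,0,0,-1, 0,0,0,0,0,0,-1, 0,0,0,0,0,0,-1, 0,0,0,0,0,0,-1, 0,0,-0.1,0,0,0,-1, 0,0,-0.2,0,0,0,-1, 0,0,-0.3,0,0,0,-1, 0,0,-0.6,0,0,0,-1, 0,0,-0.8,0,0,0,-1]';python3 -m jog '[0,0,-0.8,0,0,0,-1, 0,0,-0.6,0,0,0,-1, 0,0,0,0,0,0,-1, 0,0,0,0,0,0,-1]'; python3 - <<'E'
from h import *
show();plan([*Cc,.217],down(.4));grab('top','t14');W=cloud('t14')
m=((W[...,2]>.085)&(W[...,2]<.115)&(W[...,1]>.12)&(W[...,1]<.4)).astype(np.uint8);n,l=cv2.connectedComponents(m)
for i in range(1,n):
    P=W[l==i];print(len(P),np.round((P.min(0)+P.max(0))/2,4),np.round(np.ptp(P,axis=0),3))
E
```

```text
time: 47.68
position: [0.6029, -0.3093, 0.1487]
eef_rot: [-3.141, 0.001, 0.5]
force: [0.4, -0.3, -0.5]
grip_width: 0.0205
grasp_force: 58.6
time: 48.18
position: [0.6029, -0.3093, 0.2176]
eef_rot: [3.141, 0.001, 0.5]
force: [-0.0, 0.1, -0.7]
grip_width: 0.0206
grasp_force: 58.7
48.17 [ 0.6029 -0.3093  0.2176] [3.141e+00 1.000e-03 5.000e-01] J [ 0.49  0.56 -0.15  1.72  0.11  0.87 -0.78] w 0.0206 58.7 F [-0.   0.1 -0.7]
turn [0.0001 0.0003 0.0499] then shift [  2.54  -10.793   0.012]
43 [0.6001 0.2068 0.0947] [0.021 0.018 0.018]
44 [0.5851 0.296  0.0945] [0.019 0.019 0.017]
```

```bash
python3 -m jog '[0,0,0,0,0,0.05,-1, 0.1,-0.4,0,0,0,0,-1, 0.2,-0.8,0,0,0,0,-1, 0.2,-0.85,0,0,0,0,-1, 0.2,-0.85,0,0,0,0,-1, 0.2,-0.85,0,0,0,0,-1, 0.2,-0.85,0,0,0,0,-1, 0.2,-0.85,0,0,0,0,-1, 0.2,-0.85,0,0,0,0,-1, 0.2,-0.85,0,0,0,0,-1, 0.2,-0.85,0,0,0,0,-1, 0.2,-0.85,0,0,0,0,-1]'; python3 -m jog '[0.2,-0.85,0,0,0,0,-1, 0.2,-0.7,0,0,0,0,-1, 0.2,-0.4,0,0,0,0,-1, 0,0,0,0,0,0,-1, 0,0,0,0,0,0,-1]'; python3 - <<'E'
from h import *
show();plan([*Cc,.066],down(.4))
E
```

```text
time: 49.72
position: [0.526, 0.1413, 0.2168]
eef_rot: [-3.141, 0.002, 0.403]
force: [1.0, 0.4, -0.7]
grip_width: 0.0205
grasp_force: 58.7
time: 50.35
position: [0.5174, 0.2391, 0.2169]
eef_rot: [3.14, 0.001, 0.399]
force: [0.8, -0.4, -0.7]
grip_width: 0.0204
grasp_force: 58.7
50.35 [0.5174 0.2391 0.2169] [3.14e+00 1.00e-03 3.99e-01] J [-0.41  0.44 -0.17  1.97  0.1   0.75 -1.81] w 0.0204 58.7 F [ 0.8 -0.4 -0.7]
turn [ 0.0006  0.0007 -0.0004] then shift [-0.157 -0.025  3.018]
```

```bash
python3 -m jog '[-0.16,-0.02,0.3,0,0,0,-1, 0,0,0.6,0,0,0,-1, 0,0,0.7,0,0,0,-1, 0,0,0.6,0,0,0,-1, 0,0,0.4,0,0,0,-1, 0,0,0.2,0,0,0,-1, 0,0,0.12,0,0,0,-1, 0,0,0.04,0,0,0,-1, 0,0,0,0,0,0,-1]'; python3 -m jog '[0,0,0.03,0,0,0,-1, 0,0,0.0,0,0,0,-1]'
```

```text
time: 51.48
position: [0.5099, 0.2383, 0.0697]
eef_rot: [3.141, -0.0, 0.4]
force: [0.1, 0.3, -0.3]
grip_width: 0.0207
grasp_force: 58.7
time: 51.72
position: [0.5097, 0.2384, 0.0679]
eef_rot: [3.141, 0.0, 0.4]
force: [0.3, -0.4, -1.4]
grip_width: 0.0205
grasp_force: 58.7
```

```bash
python3 -m jog '[0,0,0.03,0,0,0,-1, 0,0,0.0,0,0,0,-1]'; python3 -m jog '[0,0,0.02,0,0,0,-1, 0,0,0.0,0,0,0,-1]'
```

```text
time: 51.98
position: [0.5096, 0.2383, 0.0661]
eef_rot: [3.141, 0.001, 0.4]
force: [-0.4, 0.1, -1.2]
grip_width: 0.0203
grasp_force: 58.7
time: 52.22
position: [0.5096, 0.2383, 0.0654]
eef_rot: [3.141, 0.0, 0.4]
force: [-0.3, -0.6, 3.1]
grip_width: 0.0208
grasp_force: 59.2
```

```bash
python3 -m jog '[0,0,0,0,0,0,0.4, 0,0,0,0,0,0,0.4, 0,0,0,0,0,0,0.4, 0,0,-0.3,0,0,0,0.4, 0,0,-0.8,0,0,0,0.4, 0,0,-0.8,0,0,0,0.4, 0,0,-0.8,0,0,0,0.4, -0.3,0,0,0,0,0.06,-1, -0.6,0,0,0,0,0.06,-1, -0.6,0,0,0,0,0,-1, -0.6,0,0,0,0,0,-1, 0,0,0,0,0,0,-1]'; python3 - <<'E'
from h import *
show();grab('wrist','w15');grab('top','t15')
for t in('w15','t15'):
    W=cloud(t)
    m=((W[...,2]>.085)&(W[...,2]<.115)&(W[...,1]>.12)&(W[...,1]<.4)&(W[...,0]>.46)).astype(np.uint8);n,l=cv2.connectedComponents(m)
    for i in range(1,n):
        P=W[l==i]
        if len(P)>20:
            c=np.round((P.min(0)+P.max(0))/2,4);d=c[:2]-[.5492,.2435];y=.158;print(t,len(P),c,'dryer',np.round([d[0]*np.cos(y)+d[1]*np.sin(y),-d[0]*np.sin(y)+d[1]*np.cos(y)],4),np.round(np.ptp(P,axis=0),3))
plan([.4142,.2777,.1],down(.158))
E
```

```text
time: 53.72
position: [0.4059, 0.2142, 0.2012]
eef_rot: [3.141, 0.001, 0.161]
force: [2.1, 0.3, -0.4]
grip_width: 0.0003
grasp_force: 0.0
53.73 [0.4059 0.2142 0.2012] [3.141e+00 1.000e-03 1.610e-01] J [-0.52  0.33 -0.12  2.22  0.07  0.6  -2.09] w 0.0003 0.0 F [ 2.1  0.3 -0.4]
w15 976 [0.5091 0.2393 0.0943] dryer [-0.0403  0.0022] [0.022 0.021 0.019]
t15 45 [0.6006 0.2069 0.0948] dryer [ 0.045  -0.0442] [0.022 0.018 0.02 ]
t15 42 [0.5851 0.2962 0.0967] dryer [0.0437 0.0464] [0.019 0.019 0.016]
t15 48 [0.5091 0.2383 0.0943] dryer [-0.0404  0.0012] [0.021 0.021 0.018]
turn [-0.0002 -0.0007  0.001 ] then shift [ 0.311 -1.22   2.024]
```

View pics/w15.png

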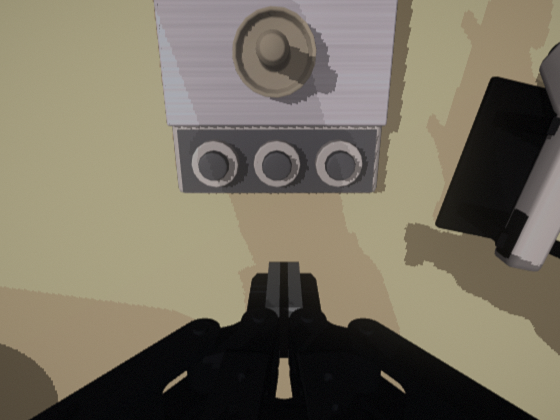

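The holder stands upright on the plate (post top (273,47)). The key centres are at (214,164), (277,164) and (340,163).

```bash
python3 - <<'E'
from h import *
W=cloud('w15')
for u,v in((214,164),(277,164),(340,163)):
    print(np.round(onz('w15',u,v,.044),4),'key',np.round(np.nanmedian(W[v-4:v+5,u-4:u+5,2]),4),'collar',np.round(np.nanmedian(W[v-3:v+4,u-21:u-17,2]),4))
plan([.4142,.2777,.052],down(.158))
E
```

```text
[0.4145 0.2775 0.044 ] key 0.0479 collar 0.0379
[0.4231 0.2237 0.044 ] key 0.0476 collar 0.0377
[0.4327 0.1701 0.044 ] key 0.0479 collar 0.0379
turn [-0.0002 -0.0007  0.001 ] then shift [ 0.311 -1.22   2.984]
```

```bash
python3 -m jog '[0.1,-0.4,0,0,0,0,-1, 0.11,-0.5,0.3,0,0,0,-1, 0.1,-0.32,0.6,0,0,0,-1, 0,0,0.6,0,0,0,-1, 0,0,0.6,0,0,0,-1, 0,0,0.5,0,0,0,-1, 0,0,0.1,0,0,0,-1, 0,0,0,0,0,0,-1]'; python3 - <<'E'
from h import *
show();plan([.4142,.2777,.048],down(.158))
E
```

```text
time: 54.82
position: [0.4136, 0.2781, 0.0651]
eef_rot: [3.141, 0.001, 0.16]
force: [0.0, 0.1, -0.1]
grip_width: -0.0
grasp_force: 0.0
54.83 [0.4136 0.2781 0.0651] [3.141e+00 1.000e-03 1.600e-01] J [-0.66  0.61 -0.07  2.24  0.13  0.3  -2.25] w -0.0 0.0 F [ 0.   0.1 -0.1]
turn [0.0002 0.0003 0.001 ] then shift [0.01  0.009 0.342]
```

```bash
python3 -m jog '[0,0,0.2,0,0,0,-1, 0,0,0.15,0,0,0,-1, 0,0,0,0,0,0,-1]'; python3 -m jog '[0,0,0.06,0,0,0,-1, 0,0,0,0,0,0,-1]'; python3 -m jog '[0,0,0.05,0,0,0,-1, 0,0,0,0,0,0,-1]'
```

```text
time: 55.2
position: [0.4135, 0.2775, 0.0475]
eef_rot: [3.141, 0.0, 0.16]
force: [0.0, 0.6, 1.6]
grip_width: 0.0002
grasp_force: 0.7
time: 55.45
position: [0.4135, 0.2774, 0.0448]
eef_rot: [3.141, -0.0, 0.16]
force: [0.2, 0.8, 3.3]
grip_width: 0.0
grasp_force: 1.5
time: 55.7
position: [0.4135, 0.2774, 0.0423]
eef_rot: [3.141, 0.0, 0.16]
force: [0.1, -0.3, 3.6]
grip_width: 0.0001
grasp_force: 2.2
```

```bash
python3 -m jog '[0,0,0.04,0,0,0,-1, 0,0,0,0,0,0,-1]'; python3 -m jog '[0,0,0.03,0,0,0,-1, 0,0,0,0,0,0,-1]'
```

```text
time: 55.95
position: [0.4135, 0.2774, 0.0413]
eef_rot: [-3.141, -0.001, 0.16]
force: [-1.7, -0.4, 21.0]
grip_width: 0.0004
grasp_force: 10.7
time: 56.2
position: [0.4136, 0.2775, 0.0409]
eef_rot: [-3.141, -0.002, 0.16]
force: [-4.9, -2.6, 40.7]
grip_width: -0.0003
grasp_force: 20.4
```

```bash
python3 -m jog '[0,0,-0.2,0,0,0,-1, 0,0,-0.3,0,0,0,-1, 0,0.3,0,0,0,0,-1, 0,0.5,0,0,0,0,-1, 0,0.3,0,0,0,0,-1, 0,0,0,0,0,0,-1]'; python3 - <<'E'
from h import *
show();plan([.4228,.2235,.0412],down(.158))
E
```

```text
time: 56.95
position: [0.4221, 0.2213, 0.0635]
eef_rot: [3.14, 0.001, 0.157]
force: [0.6, 0.8, -1.1]
grip_width: 0.0
grasp_force: 0.0
56.95 [0.4221 0.2213 0.0635] [3.14e+00 1.00e-03 1.57e-01] J [-0.55  0.6  -0.07  2.29  0.16  0.26 -2.18] w 0.0 0.0 F [ 0.6  0.8 -1.1]
turn [ 0.0006  0.0006 -0.0003] then shift [ 0.02  -0.041  0.446]
```

```bash
python3 -m jog '[0.01,-0.03,0.15,0,0,0,-1, 0,0,0.15,0,0,0,-1, 0,0,0.1,0,0,0,-1, 0,0,0,0,0,0,-1]'; python3 -m jog '[0,0,0.03,0,0,0,-1, 0,0,0,0,0,0,-1]';  python3 -m jog '[0,0,0.02,0,0,0,-1, 0,0,0,0,0,0,-1]'
```

```text
time: 57.45
position: [0.4223, 0.2254, 0.0433]
eef_rot: [-3.141, 0.0, 0.161]
force: [-0.6, 3.0, 4.0]
grip_width: 0.0
grasp_force: 1.9
time: 57.7
position: [0.4224, 0.225, 0.0424]
eef_rot: [-3.141, -0.0, 0.16]
force: [-1.3, 3.2, 5.1]
grip_width: -0.0002
grasp_force: 2.2
time: 57.95
position: [0.4224, 0.2248, 0.0416]
eef_rot: [-3.141, -0.0, 0.16]
force: [-1.3, 3.4, 8.0]
grip_width: -0.0002
grasp_force: 3.9
```

```bash
python3 -m jog '[0,0,0.02,0,0,0,-1, 0,0,0,0,0,0,-1]';python3 -m jog '[0,0,-0.2,0,0,0,-1, 0,0,-0.3,0,0,0,-1, 0,0.3,0,0,0,0,-1, 0,0.5,0,0,0,0,-1, 0,0.3,0,0,0,0,-1, 0,0,0,0,0,0,-1]'; python3 - <<'E'
from h import *
show();plan([.432,.1695,.0412],down(.158))
E
```

```text
time: 58.2
position: [0.4225, 0.2249, 0.0413]
eef_rot: [-3.141, -0.001, 0.16]
force: [-3.1, 2.2, 21.6]
grip_width: -0.0
grasp_force: 10.7
time: 58.95
position: [0.431, 0.1684, 0.0649]
eef_rot: [3.14, 0.001, 0.157]
force: [1.1, 1.3, 0.4]
grip_width: -0.0004
grasp_force: 0.0
58.95 [0.431  0.1684 0.0649] [3.14e+00 1.00e-03 1.57e-01] J [-0.44  0.59 -0.08  2.32  0.2   0.24 -2.11] w -0.0004 0.0 F [1.1 1.3 0.4]
turn [ 0.0006  0.0007 -0.0005] then shift [ 0.023 -0.018  0.474]
```

```bash
python3 -m jog '[0.01,0.01,0.15,0,0,0,-1, 0,0,0.15,0,0,0,-1, 0,0,0.12,0,0,0,-1, 0,0,0,0,0,0,-1]'; python3 -m jog '[0,0,0.03,0,0,0,-1, 0,0,0,0,0,0,-1]';  python3 -m jog '[0,0,0.02,0,0,0,-1, 0,0,0,0,0,0,-1]'
```

```text
time: 59.45
position: [0.4315, 0.1705, 0.0437]
eef_rot: [3.141, 0.001, 0.161]
force: [-0.5, 1.3, 4.0]
grip_width: 0.0001
grasp_force: 1.8
time: 59.7
position: [0.4316, 0.1703, 0.0429]
eef_rot: [-3.141, 0.0, 0.16]
force: [-0.8, 2.3, 3.6]
grip_width: -0.0003
grasp_force: 2.0
time: 59.95
position: [0.4317, 0.17, 0.0419]
eef_rot: [3.142, 0.0, 0.16]
force: [-1.8, 2.9, 4.1]
grip_width: 0.0002
grasp_force: 2.3
```

```bash
python3 -m jog '[0,0,0.03,0,0,0,-1, 0,0,0,0,0,0,-1]';python3 -m jog '[0,0,-0.2,0,0,0,-1, 0,0,-0.5,0,0,0,-1, 0,0,-0.8,0,0,0,-1, 0,0,-0.8,0,0,0,-1, -0.5,0,-0.8,0,0,0,-1, -0.3,0,0,0,0,0,-1, 0,0,0,0,0,0,-1,0,0,0,0,0,0,-1]'; python3 - <<'E'
from h import *
show();grab('top','t20');grab('side','s20')
for t in('t0' if 0 else 'top0','t20'):
    W=cloud(t);p=load(t)[0].astype(int)
    m=((W[...,2]>.088)&(W[...,2]<.115)&(W[...,1]>.12)&(W[...,1]<.4)&(W[...,0]>.46)).astype(np.uint8);n,l=cv2.connectedComponents(m)
    for i in range(1,n):
        P=W[l==i]
        if len(P)>20:print(t,len(P),np.round((P.min(0)+P.max(0))/2,4),np.round(np.ptp(P,axis=0),3))
    S=W[210:285,250:295];m=(S[...,2]>.087)&(S[...,2]<.1)&(p[210:285,250:295].min(-1)>90);P=S[m]
    r=cv2.minAreaRect(P[:,:2].astype(np.float32));print('thermo',len(P),np.round(r[0],4),np.round(r[1],4),r[2])
p=load('s20')[0];cv2.imwrite('pics/c20.png',cv2.resize(p[110:260,190:390],None,fx=4,fy=4,interpolation=cv2.INTER_CUBIC))
E
```

```text
time: 60.2
position: [0.4318, 0.17, 0.0413]
eef_rot: [-3.142, -0.001, 0.16]
force: [-3.5, 2.4, 23.8]
grip_width: 0.0001
grasp_force: 11.3
time: 61.2
position: [0.3925, 0.1633, 0.1944]
eef_rot: [3.141, 0.002, 0.16]
force: [0.2, -0.0, -0.9]
grip_width: 0.0
grasp_force: 0.0
61.2 [0.3925 0.1633 0.1944] [3.141e+00 2.000e-03 1.600e-01] J [-0.38  0.31 -0.19  2.29  0.11  0.55 -2.07] w 0.0 0.0 F [ 0.2 -0.  -0.9]
thermo 373 [0.4545 0.0105] [0.0274 0.1491] 87.88373565673828
t20 42 [0.6003 0.2066 0.097 ] [0.022 0.018 0.012]
t20 41 [0.5851 0.2962 0.0973] [0.019 0.019 0.016]
t20 47 [0.5102 0.2389 0.0972] [0.018 0.02  0.018]
thermo 392 [0.4539 0.0109] [0.0291 0.1485] 85.60193634033203
```

View pics/c20.png

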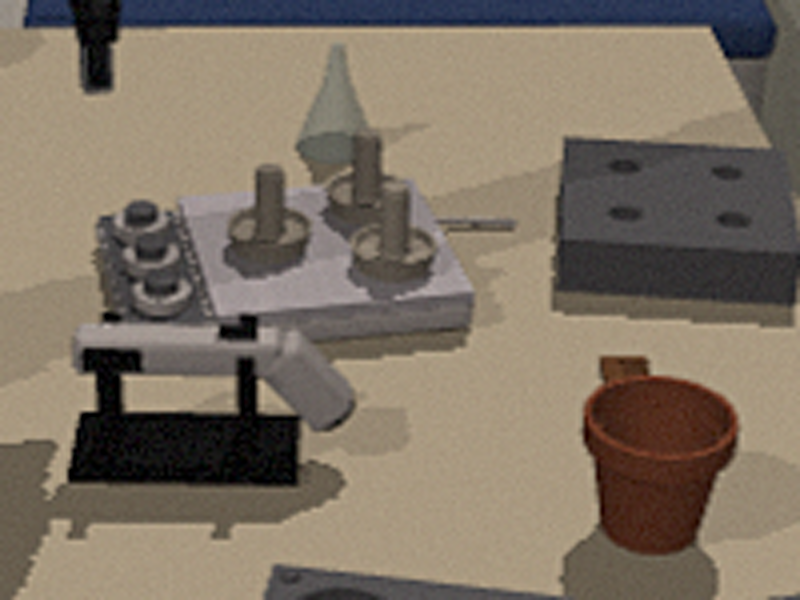

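The crop shows three upright holders on the plate, with posts at (269,200), (367,165) and (397,215). The thermometer is seated in the rest and the keys are up.

```bash
python3 -c "from cell import workorder; print(workorder.sign_off())"
```

```text
the job is handed in; nothing more can be done
None
```

I handed the job in at about 61 s of the 210 s limit: all three ring holders in the mould (back-left was empty) were checked in order and now stand upright on the drying plate, the thermometer is back in its rest, and power, time and start were pressed in turn; sign-off returned no verdict.

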